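# Check the egg balance with the flat check plate

### The job

Check the egg balance with the thin steel check plate: slide the plate flat along the wooden block until one end sticks out well past the block's open left or right edge, pinch that end by its two long sides, and lay the plate flat and central on the pan. Then slide the counterpoise along the beam until the beam comes to rest level, and let go of everything. The jar, tin dish, egg box and egg topper must stay standing where they are.

Things in the scene. Friction and masses are not known exactly. Their poses are not given: they have to be found in the camera images.
- plate_mid (a point): Centre (half-way through) of the loose steel check plate, a plain rectangle 130 long (its y) x 48 wide (its x) x 3 thick, evenly heavy, 100 to 190 g, not known beforehand. It lies flat on the block, too thin to grip well there, but slides when pressed lightly from above and drawn along (friction about 0.35). It tips off if half overhangs. Held by one end it needs a firm grip (about 40 N).
- plate_end1 (a point): Middle of the plate's short edge on its own +y side, 65 mm from its centre, half-way through the thickness.
- plate_end2 (a point): Middle of the plate's other short edge, on its -y side, 65 mm from its centre.
- block: Fixed wooden block 184 (its x) x 220 (its y) x 60 high; origin at the centre of its underside. Rails 12 wide and 14 high on top of its near and far sides leave 160 mm between them; its left and right ends (y = +110, -110) are open edges with a 60 mm drop. The jar stands close to one open end, the low dish by the other. Block and balance may change sides.
- beam (a joint): Tilt of the balance beam (rad): 0 is level, positive is pan down, stops at -0.13 and +0.13. It swings freely and settles in about a second. Empty, with the counterpoise at 0, it is level. With the plate on the pan and off its stops, it changes by about -0.008 rad for each mm that the counterpoise is moved outward.
- counterpoise (a joint): Position (m) of the counterpoise along the beam: 0 at its inner end, nearest the pivot, 0.105 at the outer end, growing away from the pan. It needs about 1 N to slide and stays where it is left. With the plate on the pan the balance point lies between about 0.03 and 0.10.
- pan (a point): Centre of the top face of the flat square balance pan, 70 x 70 x 4, fixed to the beam by a thin post 100 mm from the pivot; 130 mm above the bench when level. x axis along the beam from pan to pivot, z out of the pan. Round the pan is open space; the beam runs 25 mm below its underside on the +x side. The plate's ends stick out past the pan.
- knob (a point): Point on the counterpoise's upright brass knob, 18 diameter and 34 high: 14 mm below its top, 20 mm above the 36 mm brass cube that it stands on and that rides on the beam. x axis outward along the beam. It stands 35 mm + counterpoise from the pivot.
- balance: Fixed balance stand: dark wood base 260 x 70 x 16, two steel columns 110 high and 44 apart carrying the beam's pivot 95 mm above the bench. Origin on the bench straight below the pivot; x axis along the beam towards the counterpoise. A post 116 high at its x = 184, y = 21 has a tick at the height of the level beam.
- jar: Bystander: brown stoneware jar, 90 diameter, 120 high; origin at the centre of its underside.
- dish: Bystander: low flat tin dish, 86 diameter, 12 high, low enough to work above; origin at the centre of its underside.
- eggbox: Bystander: closed red plastic egg box, 111 x 111 x 70 high; origin at the centre of its underside.
- topper: Bystander: steel egg topper standing on its 42 diameter bell, a thin rod with a grip on top, 104 high; origin at the centre of its underside.
There are look-alikes about, which are no part of the job. There is more than one size of the part that bears plate_mid; the job needs the largest.

How it is judged:
By the outcome, as a careful person would: the job done as asked, in the order asked, and still so for the second after the job is handed in, with the robot touching nothing.
It also fails if it takes over 70 s, if anything falls off the work surface, if the arm or the gripper's body presses on something with over 40 N, if the wrist force passes 120 N, or if a joint passes its speed limit or range.

### The arm

A 6-joint arm with a two-finger parallel gripper is mounted at the origin on the work surface. World frame = base frame: x ahead of the robot, y to its left, z up, the work surface at z = 0. Lengths are in m, angles in rad, forces in N, time in s.
With the tool pointing down it reaches from about 0.3 to 0.775 m from the base axis. Payload 14.6 kg.
Tool frame: the origin (TCP) lies at the very end of the fingers, on their centre line; the grasp point (between the pads) lies 19 mm behind it (pinch_z is the distance from the TCP to the grasp point, in m); z points along the fingers, y is the direction in which the jaws open and shut (so a half turn about z gives the same grasp; the last joint's range is limited). The gripper opens to 94 mm and grips with 3 to 60 N. Pads are 16 mm wide; open, the fingers measure 119 mm over their backs; the gripper's body (75 mm by 177 mm) begins 78 mm behind the grasp point.
Start: joints at [1.232, 0.3, 1.521, -0, 1.321, -0.067], TCP at [0.148, 0.53, 0.183] pointing down, gripper open.
Joint ranges: [-3.03, 3.03], [-0.79, 2.21], [0.23, 2.52], [-1.04, 4.18], [0, 3.07], [-2.55, 2.55]. Speed limits (rad/s): [2.22, 2.22, 2.57, 3.14, 3.14, 3.14].

### API

Orientations are given as [roll, pitch, yaw] about the fixed x, y, z axes, in that order (R = Rz(yaw) Ry(pitch) Rx(roll)).
In Python, from station import get_obs, camera, hand_in, pinch_z gives the robot as it stands.
- The arm moves only by the tool servo_tool, never from a script. Its argument "moves" is a list that holds one entry, the list of rows, each a list of 7 numbers: the turn, a rotation vector about the tool's x, y, z normalised to -1 to 1, where 1 is pi/2 rad, then the shift along the tool's x, y, z normalised to -1 to 1, where 1 is 500 mm, then the closure, from 0 (fully open) to 1 (shut). In form: [[[rx, ry, rz, x, y, z, hand], ...]]. A call has 1 to 12 rows; each row is the pose to reach, as a shift and turn from the pose measured when the call began, along the tool's axes at that moment; what a row does not reach only later rows make up. A row lasts 1/12 s, in which the tool goes at most 41.7 mm and 7.16 degrees, less where a joint would pass 70% of its speed; a pose out of reach is approached as far as the arm can. A call with a number of a shift or a turn outside -1 to 1 is refused whole. A call with a gripper value outside its range is refused whole. The fingers move at their own pace and stop on an object; "squeeze" is the grip in N (left out, the last holds). Time passes only in rows, so rows that repeat a pose let the fingers close. It gives the time, the measured TCP pose, the force and the opening at its end, in the units of the state.
- get_obs(): the state, without advancing time (a new reading comes with each control period).
- camera(name): name is "side" or "top"; returns a dict with "color" (384x512x3 uint8, red, green, blue), "intrinsics" (3x3 intrinsics, pixels), "distortion" ([k1, k2, p1, p2, k3] as OpenCV has them; the pictures are not rectified), "rvec" (rotation vector, rad) and "tvec" (3), from world to camera coordinates, as OpenCV has them. Camera axes: x right, y down, z forward; pixel columns grow to the right and rows downward; lengths in m; the calibration is good to about 2 mm. A picture is of the moment at which its call begins. There is no depth.
- hand_in(): hands the job in, once; it reports no verdict.
The state is a dict: "time_s": time; "qpos": joint angles; "joint_vel": joint speeds; "tau": joint torques, N m; "ee_pos": TCP position; "eef_rot": TCP orientation; "force": force on the tool from outside, world axes, zero at the start; "moment": the same for the moment, N m; "grip_width": finger opening in m.
Only numpy, scipy, OpenCV 4.12 (cv2) and the standard library are available. Lean on these libraries where they do the work, as an engineer would, in place of code of your own. Each camera call takes 0.05 s, during which the arm holds its last target.

## Working session

There is one attempt and no reset: what is moved stays moved. The work goes in short steps, Python scripts to look and compute and a tool call to move; the robot and the scene stay as the last step left them, time stands still between calls to the robot, and variables do not carry over. Pictures are saved under pics/ and viewed, and the job is handed in when it is done.

Besides the shell and the picture viewer there is one more tool, called after "Emit:" by a JSON object that holds its "fn" and its "kwargs", one argument or row to a line. servo_tool: Moves the arm, as the interface text tells. Scaled input: -1 to 1 covers 500 mm each way for a shift and pi/2 rad each way for a turn. Its arguments: {"type":"object","properties":{"moves":{"type":"array"},"squeeze":{"type":"number"}},"required":["moves"]}

```bash
mkdir -p pics; ls; cat > h.py <<'E'
import numpy as np,cv2
from station import get_obs,camera,hand_in,pinch_z
def snap(n,fn):
    c=camera(n); np.savez('cam_'+n+'.npz',**{k:np.array(v) for k,v in c.items()})
    cv2.imwrite('pics/'+fn,c['color'][:,:,::-1]); return c
def load(n): return dict(np.load('cam_'+n+'.npz'))
def ray(c,px):
    K=np.array(c['intrinsics'],float);R=cv2.Rodrigues(np.array(c['rvec'],float))[0];t=np.array(c['tvec'],float).ravel()
    p=cv2.undistortPoints(np.array(px,float).reshape(-1,1,2),K,np.array(c['distortion'],float)).reshape(-1,2)
    d=np.c_[p,np.ones(len(p))]@R; return -R.T@t,d
def atz(c,px,z):
    o,d=ray(c,px); s=(z-o[2])/d[:,2]; return o+d*s[:,None]
def proj(c,P):
    return cv2.projectPoints(np.array(P,float).reshape(-1,1,3),np.array(c['rvec'],float),np.array(c['tvec'],float),np.array(c['intrinsics'],float),np.array(c['distortion'],float))[0].reshape(-1,2)
E
python3 - <<'E'
from h import *
for n in('side','top'):
    c=snap(n,n+'0.png'); o,d=ray(c,[[256,192]]); print(n,o,d,np.array(c['intrinsics']).tolist())
    cv2.imwrite('pics/'+n+'0b.png',cv2.resize(c['color'][:,:,::-1],(800,600),interpolation=cv2.INTER_CUBIC))
print(get_obs(),pinch_z)
E
```

```text
pics
side [ 0.42474324 -1.11871934  0.89605322] [[ 0.09648652  0.80026683 -0.59223813]] [[440.27814913159756, 0.0, 257.36718959008994], [0.0, 440.27814913159756, 182.42476212668728], [0.0, 0.0, 1.0]]
top [ 0.33336976 -0.02155525  1.17827861] [[ 0.22411599  0.01019231 -0.97471504]] [[432.99964552655734, 0.0, 264.5833047698466], [0.0, 432.99964552655734, 190.7495141823983], [0.0, 0.0, 1.0]]
{'time_s': 0.1, 'qpos': array([ 1.23243605e+00,  3.00441338e-01,  1.52149225e+00, -1.90643369e-05,
        1.32076538e+00, -6.66174118e-02]), 'joint_vel': array([ 0.00013608, -0.00288559, -0.00095196, -0.00012769, -0.0019527 ,
       -0.0005475 ]), 'tau': array([ 1.42602825e-03, -5.32644010e+01, -3.53287446e+01,  7.09431502e-02,
        2.34705338e-02, -5.36110463e-05]), 'ee_pos': array([0.1475539 , 0.52955894, 0.18224027]), 'eef_rot': array([-3.14048756e+00, -5.52199449e-05,  2.86985449e+00]), 'force': array([-0.29041021, -0.14839245,  0.46438481]), 'moment': array([0.01355652, 0.00017307, 0.0492715 ]), 'grip_width': 0.09385230753692193} 0.0188
```

View pics/top0b.png

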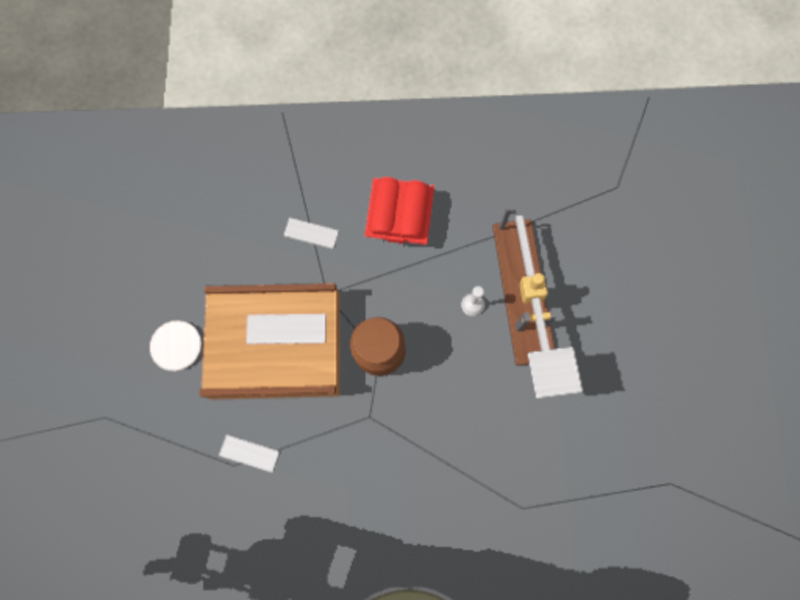

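View pics/side0b.png

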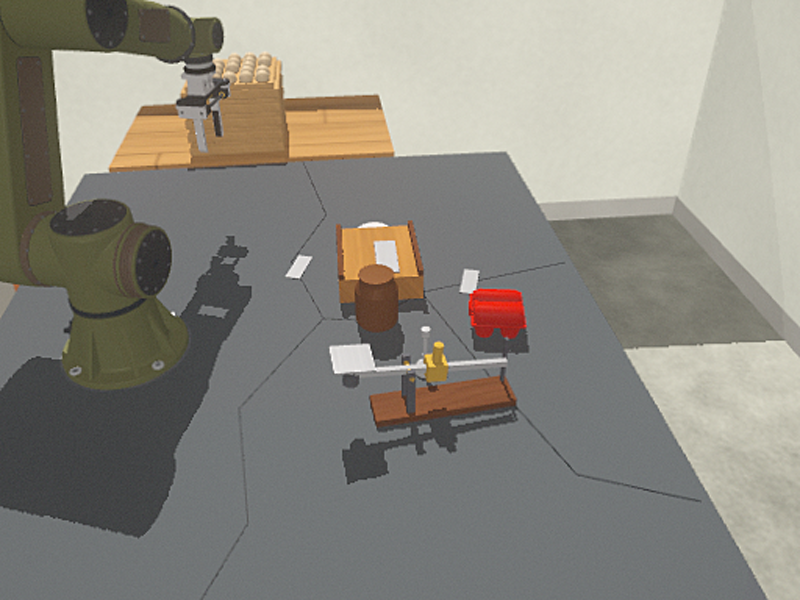

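The top view (800x600) shows four flat grey items. They are the plate on the block at (286,328), a small plate at (311,233), a small plate at (249,453), and the pan at (555,372). The largest plate is the one on the block. The dish is at its left end (175,345) and the jar at its right end (378,346). Next I'll check this in close crops.

```bash
python3 - <<'E'
from h import *
a=load('top')['color'][:,:,::-1]
def crop(x0,y0,x1,y1,fn,s): cv2.imwrite('pics/'+fn,cv2.resize(np.ascontiguousarray(a[y0:y1,x0:x1]),None,fx=s,fy=s,interpolation=cv2.INTER_CUBIC))
crop(90,130,270,310,'t_block.png',3.3)
a0=a
crop(290,125,400,265,'t_bal.png',4)
a=load('side')['color'][:,:,::-1]
crop(200,130,350,290,'s_bal.png',3.7)
E
```

```text
(no output)
```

View pics/t_block.png

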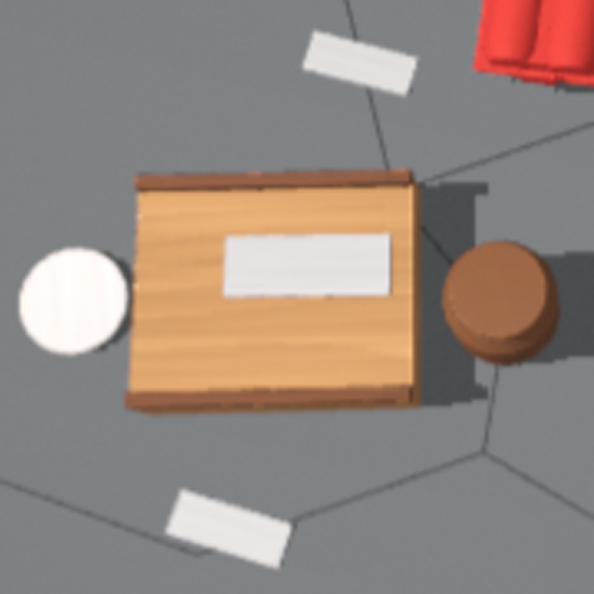

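View pics/t_bal.png

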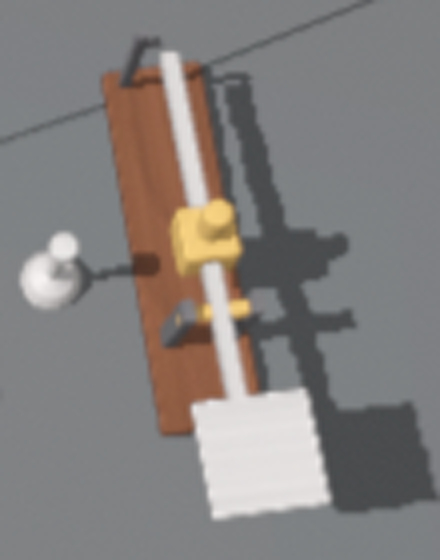

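View pics/s_bal.png

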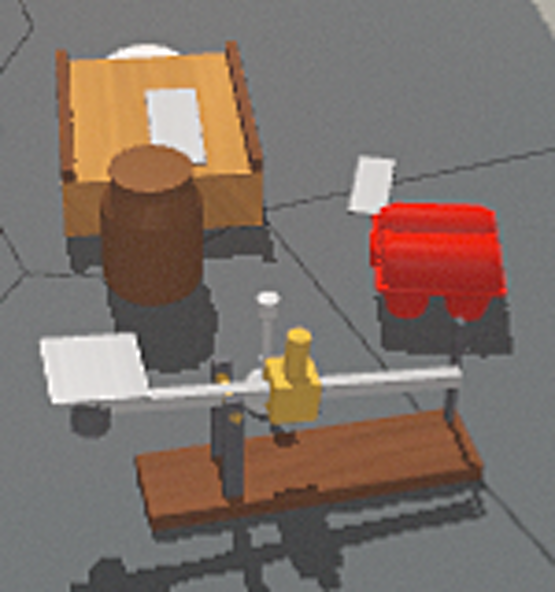

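The crops confirm it: the largest plate is the one on the block, at crop x 223–390, y 233–297. The other two plates are much smaller and lie on the bench. Next I'll work out positions.

```bash
python3 - <<'E'
from h import *
c=load('top')
def cr(pts,x0,y0,s): return (np.array(pts,float)+0.5)/s-0.5+np.array([x0,y0])
np.set_printoptions(precision=4,suppress=True)
def white(c,box):
    a=c['color'].astype(int);x0,y0,x1,y1=box
    m=np.zeros(a.shape[:2],np.uint8);s=a[y0:y1,x0:x1];m[y0:y1,x0:x1]=((s.min(2)>160)&(s.max(2)-s.min(2)<45)).astype(np.uint8)
    n,l,st,_=cv2.connectedComponentsWithStats(m);i=1+np.argmax(st[1:,4]);ys,xs=np.where(l==i);return np.c_[xs,ys]
for nm,box,z in(('plate',(150,195,215,225),.063),('pan',(330,215,380,260),.130),('dish',(90,200,135,245),.012)):
    p=white(c,box);w=atz(c,p,z)[:,:2]
    r=cv2.minAreaRect((w*1000).astype(np.float32));print(nm,len(p),w.mean(0),r)
bl=cr([[135,185],[415,185],[417,403],[128,403]],90,130,3.3)
print('block top corners',atz(c,cr([[137,189],[414,186],[413,388],[129,392]],90,130,3.3),.060)[:,:2])
print('rails outer top',atz(c,cr([[136,175],[412,169],[413,402],[125,407]],90,130,3.3),.074)[:,:2])
print('base corners',atz(c,cr([[103,74],[205,62],[258,390],[162,434]],290,125,4),.016)[:,:2])
print('knob top',atz(c,cr([[217,212]],290,125,4),.095+.018+.034))
print('beam end',atz(c,cr([[170,55],[226,390]],290,125,4),.1))
print('tick post top',atz(c,cr([[150,42]],290,125,4),.116))
print('jar top',atz(c,cr([[495,289]],90,130,3.3),.12),'topper',atz(c,cr([[63,246]],290,125,4),.104))
print('eggbox',atz(c,(np.array([[367,240],[432,244],[434,185],[373,178]])*.64),.05)[:,:2])
s=load('side')
print('side pan corners',atz(s,cr([[42,340],[135,335],[150,392],[57,402]],200,130,3.7),.13)[:,:2], atz(s,cr([[300,333]],200,130,3.7),.147))
print('side plate',atz(s,cr([[147,91],[193,88],[207,162],[157,165]],200,130,3.7),.063))
E
```

```text
plate 939 [0.5495 0.1835] ((549.712646484375, 183.99502563476562), (129.50497436523438, 47.833988189697266), 87.587646484375)
pan 927 [ 0.4526 -0.2443] ((461.84649658203125, -243.77963256835938), (94.29103088378906, 72.3107681274414), 5.720125198364258)
dish 846 [0.5382 0.3848] ((538.0234375, 383.455322265625), (88.61848449707031, 85.88594055175781), 2.6938443183898926)
block top corners [[0.6181 0.32  ]
 [0.6113 0.0981]
 [0.4493 0.1014]
 [0.4558 0.3215]]
rails outer top [[0.6261 0.3168]
 [0.6219 0.0979]
 [0.4372 0.1   ]
 [0.443  0.3199]]
base corners [[ 0.7352 -0.1824]
 [ 0.741  -0.255 ]
 [ 0.5059 -0.2716]
 [ 0.4788 -0.2045]]
knob top [[ 0.5977 -0.2281  0.147 ]]
beam end [[ 0.7174 -0.2156  0.1   ]
 [ 0.4943 -0.2335  0.1   ]]
tick post top [[ 0.7211 -0.2004  0.116 ]]
jar top [[0.5144 0.0323 0.12  ]] topper [[ 0.5905 -0.1368  0.104 ]]
eggbox [[ 0.7026  0.0438]
 [ 0.6906 -0.0693]
 [ 0.8001 -0.0781]
 [ 0.8179  0.03  ]]
side pan corners [[ 0.4133 -0.2026]
 [ 0.481  -0.2049]
 [ 0.4863 -0.2678]
 [ 0.4212 -0.2706]] [[ 0.597  -0.2368  0.147 ]]
side plate [[0.528  0.2436 0.063 ]
 [0.5734 0.2439 0.063 ]
 [0.5717 0.1128 0.063 ]
 [0.5257 0.1133 0.063 ]]
```

```bash
cat >> h.py <<'E'
from scipy.spatial.transform import Rotation as Ro
def row(pos,rpy=None):
    o=get_obs();R0=Ro.from_euler('xyz',o['eef_rot']);p0=np.array(o['ee_pos'])
    s=R0.inv().apply(np.array(pos)-p0)/.5
    t=(R0.inv()*Ro.from_euler('xyz',rpy)).as_rotvec()/(np.pi/2) if rpy is not None else np.zeros(3)
    return np.round(np.r_[t,s],4).tolist(), 'rows>=',max(np.linalg.norm(s)*500/41.7,np.linalg.norm(t)*90/7.16)
E
python3 - <<'E'
from h import *
c=load('top')
np.set_printoptions(precision=4,suppress=True)
# pan: fit by mask without beam
p=(np.array([[192,403],[308,388],[331,502],[212,520]])+.5)/4-.5+[290,125]
w=atz(c,p,.13)[:,:2];print(w,w.mean(0))
print(np.linalg.norm(np.diff(w,axis=0),axis=1), (w[0]-w[3]+w[1]-w[2]))
print(row([.551,.165,.10],[np.pi,0,1.529]))
E
```

```text
[[ 0.4827 -0.2063]
 [ 0.489  -0.2776]
 [ 0.4195 -0.2847]
 [ 0.4117 -0.2125]] [ 0.4507 -0.2453]
[0.0716 0.0698 0.0726] [0.1405 0.0133]
([-0.0006, 0.0004, 0.8536, -0.973, -0.4856, 0.165], 'rows>=', np.float64(13.188040864907956))
```

Emit:
{"fn": "servo_tool", "kwargs": {
  "moves": [
    [[0, 0, 0.3, -0.3, -0.1, 0.1, 1], [0, 0, 0.5, -0.6, -0.3, 0.13, 1], [0, 0, 0.85, -0.973, -0.486, 0.14, 1], [0, 0, 0.85, -0.973, -0.486, 0.14, 1], [0, 0, 0.85, -0.973, -0.486, 0.14, 1], [0, 0, 0.85, -0.973, -0.486, 0.14, 1], [0, 0, 0.85, -0.973, -0.486, 0.14, 1], [0, 0, 0.85, -0.973, -0.486, 0.14, 1], [0, 0, 0.85, -0.973, -0.486, 0.14, 1], [0, 0, 0.85, -0.973, -0.486, 0.14, 1], [0, 0, 0.85, -0.973, -0.486, 0.15, 1], [0, 0, 0.85, -0.973, -0.486, 0.16, 1]]
  ],
  "squeeze": 20
}}

```text
time_s: 1.1
ee_pos: [0.5155, 0.1971, 0.1125]
eef_rot: [3.141, 0.001, 1.529]
force: [0.6, 1.6, -0.6]
grip_width: 0.0173
```

```bash
python3 - <<'E'
from h import *
print(get_obs()['force'])
print(row([.551,.165,.068],[np.pi,0,1.529]))
E
```

```text
[ 0.57053548  1.5705818  -0.55704089]
([0.0001, 0.0005, -0.0003, -0.061, 0.0737, 0.0891], 'rows>=', np.float64(1.5674869584948328))
```

Emit:
{"fn": "servo_tool", "kwargs": {
  "moves": [
    [[0, 0, 0, -0.061, 0.074, 0.05, 1], [0, 0, 0, -0.061, 0.074, 0.08, 1], [0, 0, 0, -0.061, 0.074, 0.09, 1], [0, 0, 0, -0.061, 0.074, 0.09, 1], [0, 0, 0, -0.061, 0.074, 0.09, 1]]
  ]
}}

```text
time_s: 1.52
ee_pos: [0.5506, 0.1657, 0.0679]
eef_rot: [-3.141, 0.001, 1.529]
force: [-0.3, -0.2, 0.7]
grip_width: 0.0007
```

```bash
python3 - <<'E'
from h import *
o=get_obs();print(o['force'],o['joint_vel'],o['ee_pos'])
c=snap('top','t2.png');s=snap('side','s2.png')
def crop(c,x0,y0,x1,y1,s): return cv2.resize(np.ascontiguousarray(c['color'][y0:y1,x0:x1,::-1]),None,fx=s,fy=s,interpolation=cv2.INTER_CUBIC)
a=crop(c,90,150,230,290,4);b=crop(s,190,130,290,230,5.6)
cv2.imwrite('pics/t2c.png',cv2.resize(np.hstack([cv2.resize(a,(400,400)),cv2.resize(b,(400,400))]),(800,400)))
E
```

```text
[-0.31937998 -0.23949973  0.73890372] [ 0.01310488 -0.02687796 -0.00989788 -0.00125502  0.00125459 -0.00137563] [0.55058574 0.16572456 0.06794004]
```

View pics/t2c.png

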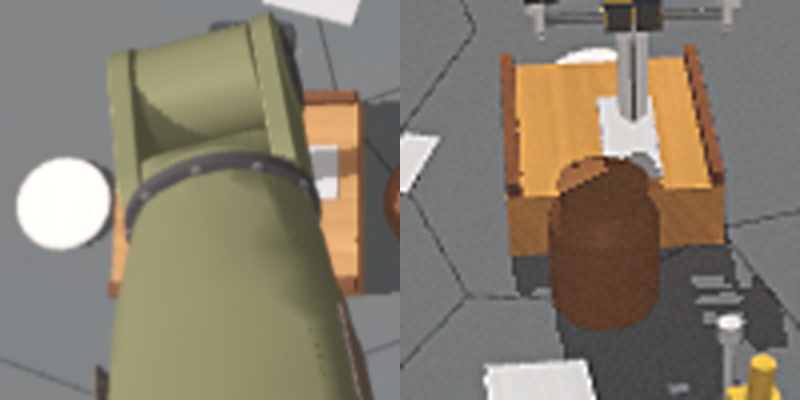

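The closed fingers are over the plate, with the tip at right-half pixel (635,120), so I'll press down.

Emit:
{"fn": "servo_tool", "kwargs": {
  "moves": [
    [[0, 0, 0, 0, 0, 0.003, 1], [0, 0, 0, 0, 0, 0.006, 1], [0, 0, 0, 0, 0, 0.009, 1], [0, 0, 0, 0, 0, 0.009, 1], [0, 0, 0, 0, 0, 0.009, 1]]
  ]
}}

```text
time_s: 2.03
ee_pos: [0.5509, 0.1663, 0.0644]
eef_rot: [3.14, 0.0, 1.53]
force: [0.1, 0.5, -0.6]
grip_width: 0.0006
```

Emit:
{"fn": "servo_tool", "kwargs": {
  "moves": [
    [[0, 0, 0, 0, 0, 0.002, 1], [0, 0, 0, 0, 0, 0.004, 1], [0, 0, 0, 0, 0, 0.004, 1], [0, 0, 0, 0, 0, 0.004, 1]]
  ]
}}

```text
time_s: 2.37
ee_pos: [0.5509, 0.1662, 0.0623]
eef_rot: [3.14, 0.0, 1.53]
force: [0.2, 0.0, 0.2]
grip_width: 0.0001
```

Emit:
{"fn": "servo_tool", "kwargs": {
  "moves": [
    [[0, 0, 0, 0, 0, 0.002, 1], [0, 0, 0, 0, 0, 0.004, 1], [0, 0, 0, 0, 0, 0.004, 1], [0, 0, 0, 0, 0, 0.004, 1]]
  ]
}}

```text
time_s: 2.7
ee_pos: [0.5509, 0.1662, 0.0602]
eef_rot: [3.14, 0.0, 1.53]
force: [0.5, -0.9, 0.6]
grip_width: 0.0006
```

Emit:
{"fn": "servo_tool", "kwargs": {
  "moves": [
    [[0, 0, 0, 0, 0, 0.002, 1], [0, 0, 0, 0, 0, 0.004, 1], [0, 0, 0, 0, 0, 0.004, 1]]
  ]
}}

```text
time_s: 2.95
ee_pos: [0.5507, 0.1662, 0.058]
eef_rot: [3.141, 0.0, 1.53]
force: [-0.0, -0.3, 0.2]
grip_width: 0.0004
```

```bash
python3 - <<'E'
from h import *
s=snap('side','s3.png')
def crop(c,x0,y0,x1,y1,s): return cv2.resize(np.ascontiguousarray(c['color'][y0:y1,x0:x1,::-1]),None,fx=s,fy=s,interpolation=cv2.INTER_CUBIC)
cv2.imwrite('pics/s3c.png',crop(s,210,100,290,200,6))
E
```

```text
(no output)
```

View pics/s3c.png

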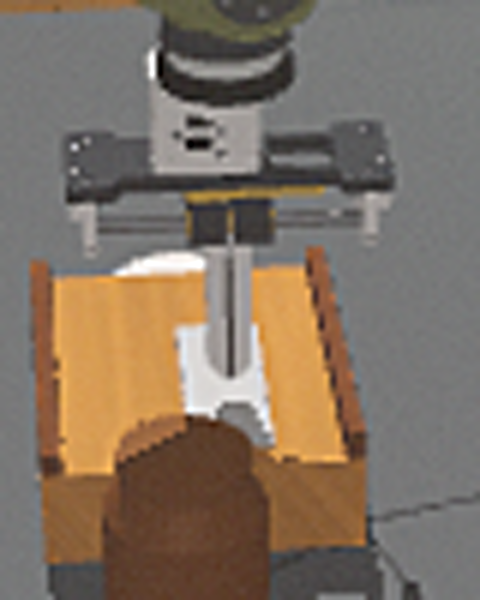

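```bash
python3 - <<'E'
from h import *
s=load('side')
for z in(.058,.063,.068,.073): print(z,proj(s,[[.5507,.1662,z]]), (proj(s,[[.5507,.1662,z]])-[210,100])*6)
E
```

```text
0.058 [[247.80655242 166.53554508]] [[226.83931454 399.21327048]]
0.063 [[247.79307068 165.33226677]] [[226.75842409 391.99360062]]
0.068 [[247.77954825 164.12452802]] [[226.67728949 384.74716811]]
0.073 [[247.76598499 162.91230759]] [[226.59590994 377.47384556]]
```

Emit:
{"fn": "servo_tool", "kwargs": {
  "moves": [
    [[0, 0, 0, 0, 0, 0.002, 1], [0, 0, 0, 0, 0, 0.004, 1], [0, 0, 0, 0, 0, 0.006, 1], [0, 0, 0, 0, 0, 0.006, 1]]
  ]
}}

```text
time_s: 3.33
ee_pos: [0.5507, 0.1661, 0.0548]
eef_rot: [3.141, 0.001, 1.53]
force: [-0.4, 0.3, -0.8]
grip_width: 0.0004
```

Emit:
{"fn": "servo_tool", "kwargs": {
  "moves": [
    [[0, 0, 0, 0, 0, 0.002, 1], [0, 0, 0, 0, 0, 0.004, 1], [0, 0, 0, 0, 0, 0.006, 1], [0, 0, 0, 0, 0, 0.006, 1]]
  ]
}}

```text
time_s: 3.67
ee_pos: [0.5505, 0.1661, 0.0515]
eef_rot: [3.141, 0.001, 1.53]
force: [-0.3, -0.3, 0.4]
grip_width: 0.0007
```

```bash
python3 - <<'E'
from h import *
s=snap('side','s4.png')
def crop(c,x0,y0,x1,y1,s): return cv2.resize(np.ascontiguousarray(c['color'][y0:y1,x0:x1,::-1]),None,fx=s,fy=s,interpolation=cv2.INTER_CUBIC)
cv2.imwrite('pics/s4c.png',crop(s,230,140,270,180,14))
o=get_obs();print(o['ee_pos'],o['force'],o['tau'])
E
```

```text
[0.55061442 0.16614926 0.05168106] [0.02135394 0.21879256 0.79733239] [-5.55798624e-05 -5.96008301e+01 -3.10515404e+01  6.47161505e-02
 -3.41658806e-02 -2.52685049e-05]
```

View pics/s4c.png

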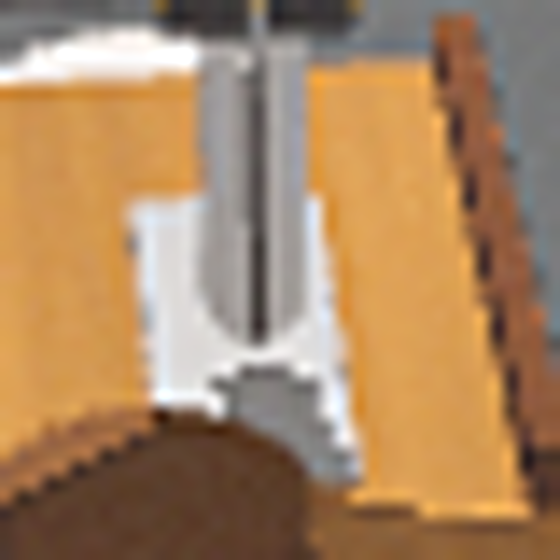

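Emit:
{"fn": "servo_tool", "kwargs": {
  "moves": [
    [[0, 0, 0, 0, 0, 0.002, 1], [0, 0, 0, 0, 0, 0.004, 1], [0, 0, 0, 0, 0, 0.004, 1]]
  ]
}}

```text
time_s: 3.97
ee_pos: [0.5505, 0.1661, 0.0494]
eef_rot: [3.141, 0.001, 1.53]
force: [0.2, 0.6, 0.1]
grip_width: 0.0007
```

Emit:
{"fn": "servo_tool", "kwargs": {
  "moves": [
    [[0, 0, 0, 0, 0, 0.002, 1], [0, 0, 0, 0, 0, 0.004, 1], [0, 0, 0, 0, 0, 0.004, 1]]
  ]
}}

```text
time_s: 4.22
ee_pos: [0.5504, 0.1661, 0.0472]
eef_rot: [-3.142, 0.001, 1.53]
force: [1.1, -0.0, 0.7]
grip_width: 0.0004
```

Emit:
{"fn": "servo_tool", "kwargs": {
  "moves": [
    [[0, 0, 0, 0, 0, 0.002, 1], [0, 0, 0, 0, 0, 0.004, 1], [0, 0, 0, 0, 0, 0.004, 1]]
  ]
}}

```text
time_s: 4.47
ee_pos: [0.5503, 0.166, 0.045]
eef_rot: [-3.141, 0.001, 1.53]
force: [0.2, -0.3, -0.5]
grip_width: 0.0003
```

```bash
python3 - <<'E'
from h import *
s=snap('side','s5.png')
def crop(c,x0,y0,x1,y1,s): return cv2.resize(np.ascontiguousarray(c['color'][y0:y1,x0:x1,::-1]),None,fx=s,fy=s,interpolation=cv2.INTER_CUBIC)
cv2.imwrite('pics/s5c.png',crop(s,230,140,270,180,14))
o=get_obs();print(o['ee_pos'],o['force'],o['tau'])
E
```

```text
[0.5503635  0.16605158 0.0450517 ] [-0.13703388 -0.31114407  0.66445498] [-6.53762254e-04 -5.98016703e+01 -3.07839131e+01  6.42495020e-02
 -3.14180832e-02 -1.86759212e-05]
```

View pics/s5c.png

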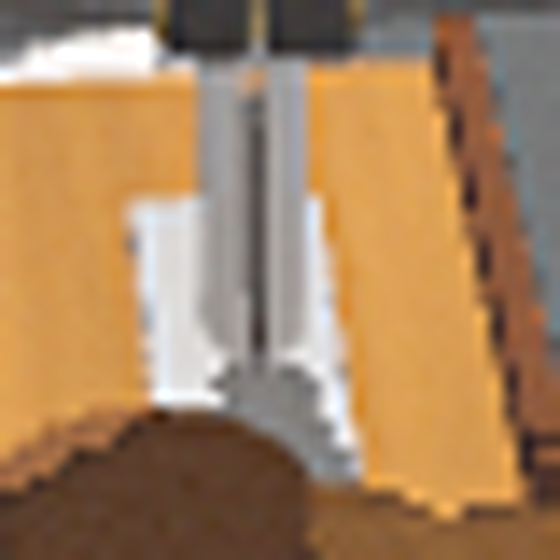

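```bash
python3 - <<'E'
from h import *
s=load('side')
print(atz(s,[[248.4,165.9]],.063), atz(s,[[230+130/14,140+203/14],[230+320/14,140+198/14]],.063))
E
```

```text
[[0.55242026 0.16233062 0.063     ]] [[0.52759143 0.24174092 0.063     ]
 [0.57668779 0.23845875 0.063     ]]
```

Emit:
{"fn": "servo_tool", "kwargs": {
  "moves": [
    [[0, 0, 0, 0, 0, 0.002, 1], [0, 0, 0, 0, 0, 0.003, 1], [0, 0, 0, 0, 0, 0.003, 1]]
  ]
}}

```text
time_s: 4.77
ee_pos: [0.5503, 0.166, 0.0434]
eef_rot: [-3.141, 0.001, 1.53]
force: [0.4, -0.6, -0.2]
grip_width: 0.0006
```

Emit:
{"fn": "servo_tool", "kwargs": {
  "moves": [
    [[0, 0, 0, 0, 0, 0.002, 1], [0, 0, 0, 0, 0, 0.004, 1], [0, 0, 0, 0, 0, 0.004, 1]]
  ]
}}

```text
time_s: 5.02
ee_pos: [0.5502, 0.166, 0.0411]
eef_rot: [-3.141, 0.001, 1.53]
force: [-0.6, -0.5, 0.5]
grip_width: 0.0005
```

Emit:
{"fn": "servo_tool", "kwargs": {
  "moves": [
    [[0, 0, 0, 0, 0, 0.002, 1], [0, 0, 0, 0, 0, 0.004, 1], [0, 0, 0, 0, 0, 0.004, 1]]
  ]
}}

```text
time_s: 5.27
ee_pos: [0.5506, 0.1661, 0.0405]
eef_rot: [3.141, 0.001, 1.53]
force: [-4.7, -1.3, 14.0]
grip_width: 0.0005
```

Emit:
{"fn": "servo_tool", "kwargs": {
  "moves": [
    [[0, 0, 0, 0, 0, 0.002, 1], [0, 0, 0, 0, 0, 0.004, 1], [0, 0, 0, 0, 0, 0.004, 1]]
  ]
}}

```text
time_s: 5.52
ee_pos: [0.5513, 0.1663, 0.0405]
eef_rot: [3.139, 0.0, 1.53]
force: [-6.6, -1.6, 19.3]
grip_width: 0.0006
```

```bash
python3 - <<'E'
from h import *
s=snap('side','s6.png')
def crop(c,x0,y0,x1,y1,s): return cv2.resize(np.ascontiguousarray(c['color'][y0:y1,x0:x1,::-1]),None,fx=s,fy=s,interpolation=cv2.INTER_CUBIC)
cv2.imwrite('pics/s6c.png',crop(s,230,140,270,180,14))
o=get_obs();print(o['ee_pos'],o['force'],o['tau'])
E
```

```text
[0.55130837 0.16630803 0.04047988] [-6.67365776 -1.98101162 19.11791581] [-1.78064411e-01 -5.00879824e+01 -2.72150946e+01  1.11935518e-01
 -1.83454715e+00  2.10648874e-02]
```

View pics/s6c.png

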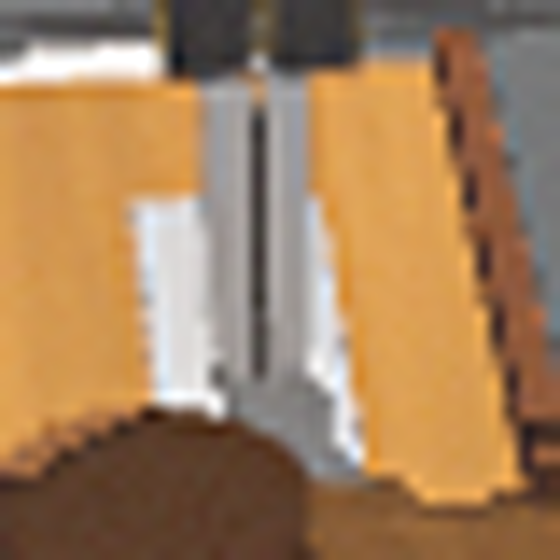

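Emit:
{"fn": "servo_tool", "kwargs": {
  "moves": [
    [[0, 0, 0, 0, 0, 0.0024, 1], [0, 0, 0, 0.01, 0, 0.0024, 1], [0, 0, 0, 0.025, 0, 0.0024, 1], [0, 0, 0, 0.04, 0, 0.0024, 1], [0, 0, 0, 0.055, 0, 0.0024, 1], [0, 0, 0, 0.07, 0, 0.0024, 1], [0, 0, 0, 0.085, 0, 0.0024, 1], [0, 0, 0, 0.1, 0, 0.0024, 1], [0, 0, 0, 0.11, 0, 0.0024, 1], [0, 0, 0, 0.12, 0, 0.0024, 1], [0, 0, 0, 0.12, 0, 0.0024, 1]]
  ]
}}

```text
time_s: 6.48
ee_pos: [0.5547, 0.2271, 0.0406]
eef_rot: [3.136, -0.001, 1.531]
force: [-0.5, 2.1, 9.2]
grip_width: 0.0004
```

```bash
python3 - <<'E'
from h import *
s=snap('side','s7.png')
def crop(c,x0,y0,x1,y1,s): return cv2.resize(np.ascontiguousarray(c['color'][y0:y1,x0:x1,::-1]),None,fx=s,fy=s,interpolation=cv2.INTER_CUBIC)
cv2.imwrite('pics/s7c.png',crop(s,210,120,290,180,9))
E
```

```text
(no output)
```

View pics/s7c.png

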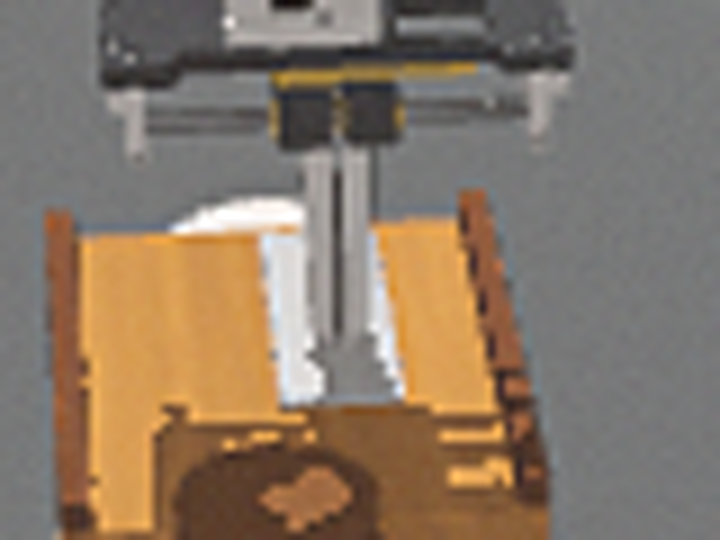

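The plate slid with the fingers. Its far end is now near the block's edge, so I'll go about 57 mm more.

Emit:
{"fn": "servo_tool", "kwargs": {
  "moves": [
    [[0, 0, 0, 0.01, 0, 0.002, 1], [0, 0, 0, 0.025, 0, 0.002, 1], [0, 0, 0, 0.04, 0, 0.002, 1], [0, 0, 0, 0.055, 0, 0.002, 1], [0, 0, 0, 0.07, 0, 0.002, 1], [0, 0, 0, 0.085, 0, 0.002, 1], [0, 0, 0, 0.1, 0, 0.002, 1], [0, 0, 0, 0.11, 0, 0.002, 1], [0, 0, 0, 0.114, 0, 0.002, 1], [0, 0, 0, 0.114, 0, 0.002, 1]]
  ]
}}

```text
time_s: 7.37
ee_pos: [0.5576, 0.2847, 0.0406]
eef_rot: [3.134, -0.002, 1.531]
force: [-0.0, 1.4, 5.8]
grip_width: 0.0007
```

```bash
python3 - <<'E'
from h import *
s=snap('side','s8.png')
def crop(c,x0,y0,x1,y1,s): return cv2.resize(np.ascontiguousarray(c['color'][y0:y1,x0:x1,::-1]),None,fx=s,fy=s,interpolation=cv2.INTER_CUBIC)
cv2.imwrite('pics/s8c.png',crop(s,210,120,290,180,9))
E
```

```text
(no output)
```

View pics/s8c.png

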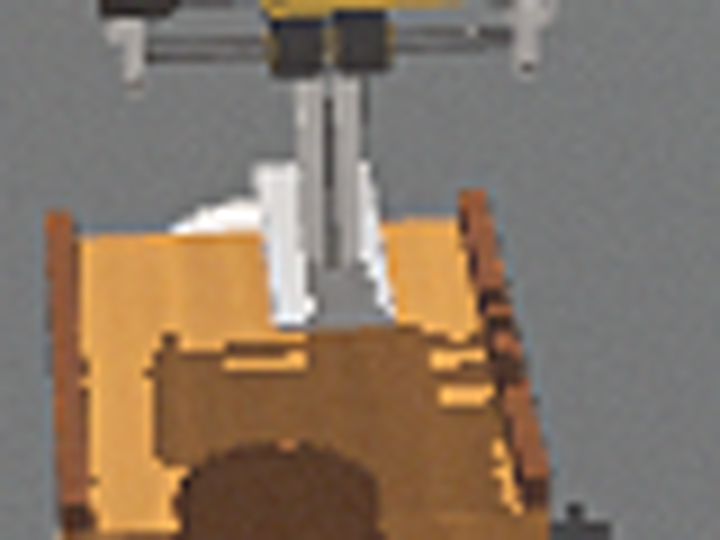

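Emit:
{"fn": "servo_tool", "kwargs": {
  "moves": [
    [[0, 0, 0, 0, 0, -0.02, 1], [0, 0, 0, 0, 0, -0.08, 1], [0, 0, 0, 0.1, -0.05, -0.14, 1], [0, 0, 0, 0.2, -0.1, -0.16, 0.5], [0, 0, 0, 0.3, -0.2, -0.16, 0.2], [0, 0, 0, 0.38, -0.3, -0.16, 0.2], [0, 0, 0, 0.38, -0.3, -0.16, 0.2], [0, 0, 0, 0.38, -0.3, -0.16, 0.2]]
  ]
}}

```text
time_s: 8.08
ee_pos: [0.4141, 0.4806, 0.1208]
eef_rot: [3.134, -0.003, 1.531]
force: [0.7, 1.5, 0.4]
grip_width: 0.0305
```

```bash
python3 - <<'E'
from h import *
o=get_obs();print(o['force'],o['grip_width'])
c=snap('top','t9.png');s=snap('side','s9.png')
def crop(c,x0,y0,x1,y1,s): return cv2.resize(np.ascontiguousarray(c['color'][y0:y1,x0:x1,::-1]),None,fx=s,fy=s,interpolation=cv2.INTER_CUBIC)
cv2.imwrite('pics/t9c.png',crop(c,80,140,230,270,5))
cv2.imwrite('pics/s9c.png',crop(s,210,120,290,180,9))
E
```

```text
[0.70178955 1.45356973 0.38212996] 0.030476387572263983
```

View pics/t9c.png

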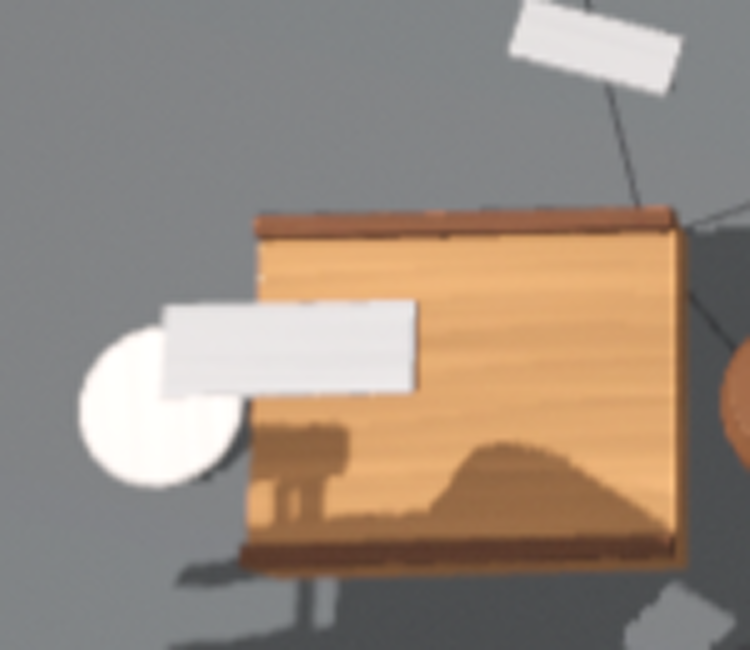

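View pics/s9c.png

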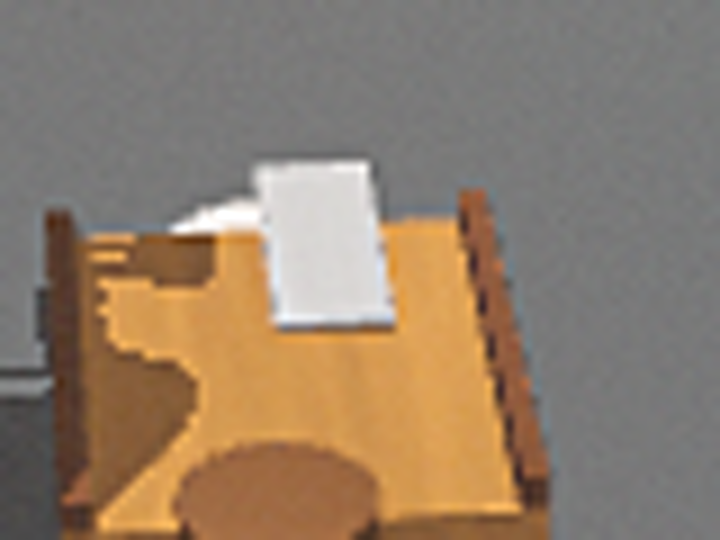

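The plate lies flat with about 48 mm overhanging, at top crop x 162–255 of 162–416. The dish and jar are untouched.

```bash
python3 - <<'E'
from h import *
np.set_printoptions(precision=4,suppress=True)
c=load('top');s=load('side')
def cr(pts,x0,y0,k): return (np.array(pts,float)+0.5)/k-0.5+np.array([x0,y0])
w=atz(c,cr([[163,305],[416,300],[414,391],[161,397]],80,140,5),.063)[:,:2];print('top\n',w,w.mean(0),(w[0]-w[1]+w[3]-w[2])/2)
w=atz(s,cr([[253,162],[370,158],[394,326],[274,329]],210,120,9),.063)[:,:2];print('side\n',w,w.mean(0),(w[0]-w[3]+w[1]-w[2])/2)
print('edge',atz(s,cr([[82,236],[458,218]],210,120,9),.06)[:,:2],atz(c,cr([[255,240],[246,540]],80,140,5),.06)[:,:2])
E
```

```text
top
 [[0.5825 0.3674]
 [0.5796 0.2355]
 [0.5312 0.2359]
 [0.5336 0.3665]] [0.5567 0.3013] [0.0027 0.1312]
side
 [[0.5324 0.3672]
 [0.5825 0.3648]
 [0.5771 0.227 ]
 [0.5292 0.2304]] [0.5553 0.2973] [0.0043 0.1373]
edge [[0.4566 0.3182]
 [0.6142 0.3147]] [[0.6163 0.3214]
 [0.458  0.3214]]
```

```bash
python3 - <<'E'
from h import *
print(row([.557,.351,.11],[np.pi,0,1.546]))
print(row([.557,.351,.022],[np.pi,0,1.546]))
E
```

```text
([0.0046, -0.0022, -0.0061, -0.2544, 0.2996, 0.0231], 'rows>=', np.float64(4.720458862308939))
([0.0046, -0.0022, -0.0061, -0.255, 0.2983, 0.1991], 'rows>=', np.float64(5.276432092181405))
```

Emit:
{"fn": "servo_tool", "kwargs": {
  "moves": [
    [[0.0046, -0.002, -0.006, -0.08, 0.1, 0, 0], [0.0046, -0.002, -0.006, -0.16, 0.2, 0, 0], [0.0046, -0.002, -0.006, -0.254, 0.299, 0.01, 0], [0.0046, -0.002, -0.006, -0.254, 0.299, 0.023, 0], [0.0046, -0.002, -0.006, -0.254, 0.299, 0.023, 0], [0.0046, -0.002, -0.006, -0.254, 0.299, 0.023, 0], [0.0046, -0.002, -0.006, -0.254, 0.299, 0.06, 0], [0.0046, -0.002, -0.006, -0.255, 0.298, 0.08, 0]]
  ]
}}

```text
time_s: 8.85
ee_pos: [0.5563, 0.3504, 0.0807]
eef_rot: [-3.141, -0.0, 1.545]
force: [-0.6, 0.1, -0.8]
grip_width: 0.0914
```

```bash
python3 - <<'E'
from h import *
print(row([.557,.351,.022],[np.pi,0,1.546]))
s=snap('side','s10.png')
def crop(c,x0,y0,x1,y1,s): return cv2.resize(np.ascontiguousarray(c['color'][y0:y1,x0:x1,::-1]),None,fx=s,fy=s,interpolation=cv2.INTER_CUBIC)
cv2.imwrite('pics/s10c.png',crop(s,210,100,290,180,7))
E
```

```text
([-0.0003, -0.0001, -0.0006, 0.0011, 0.0014, 0.1174], 'rows>=', np.float64(1.4084277296173855))
```

View pics/s10c.png

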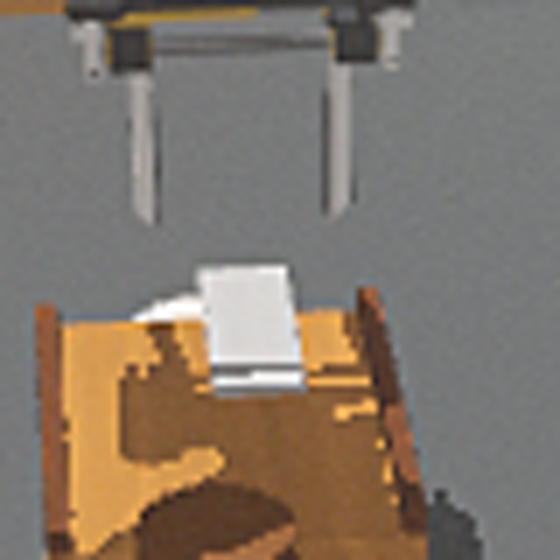

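The open fingers, at (147,222) and (338,215), straddle the plate and are centred on it. I'll lower and pinch.

Emit:
{"fn": "servo_tool", "kwargs": {
  "moves": [
    [[0, 0, 0, 0.001, 0.001, 0.04, 0], [0, 0, 0, 0.001, 0.001, 0.08, 0], [0, 0, 0, 0.001, 0.001, 0.11, 0], [0, 0, 0, 0.001, 0.001, 0.117, 0], [0, 0, 0, 0.001, 0.001, 0.117, 0]]
  ],
  "squeeze": 50
}}

```text
time_s: 9.32
ee_pos: [0.5546, 0.3508, 0.0195]
eef_rot: [-3.137, 0.003, 1.547]
force: [-0.5, 0.2, 0.1]
grip_width: 0.0939
```

```bash
python3 - <<'E'
from h import *
s=snap('side','s11.png')
def crop(c,x0,y0,x1,y1,s): return cv2.resize(np.ascontiguousarray(c['color'][y0:y1,x0:x1,::-1]),None,fx=s,fy=s,interpolation=cv2.INTER_CUBIC)
cv2.imwrite('pics/s11c.png',crop(s,210,100,290,180,7))
E
```

```text
(no output)
```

View pics/s11c.png

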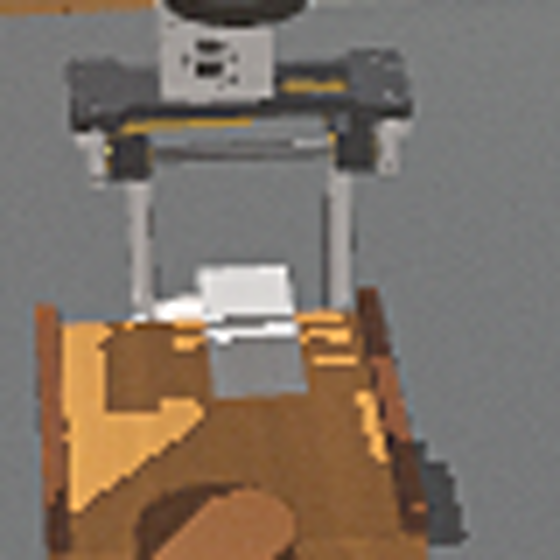

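Emit:
{"fn": "servo_tool", "kwargs": {
  "moves": [
    [[0, 0, 0, 0, 0.003, 0, 0.6], [0, 0, 0, 0, 0.003, 0, 0.6], [0, 0, 0, 0, 0.003, 0, 0.6], [0, 0, 0, 0, 0.003, 0, 0.6], [0, 0, 0, 0, 0.003, 0, 0.6], [0, 0, 0, 0, 0.003, 0, 0.6], [0, 0, 0, 0, 0.003, 0, 0.6]]
  ],
  "squeeze": 50
}}

```text
time_s: 9.95
ee_pos: [0.5567, 0.351, 0.0207]
eef_rot: [-3.138, 0.002, 1.546]
force: [0.3, 0.0, 0.2]
grip_width: 0.0508
```

```bash
python3 - <<'E'
from h import *
s=snap('side','s12.png')
def crop(c,x0,y0,x1,y1,s): return cv2.resize(np.ascontiguousarray(c['color'][y0:y1,x0:x1,::-1]),None,fx=s,fy=s,interpolation=cv2.INTER_CUBIC)
cv2.imwrite('pics/s12c.png',crop(s,210,100,290,180,7))
E
```

```text
(no output)
```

View pics/s12c.png

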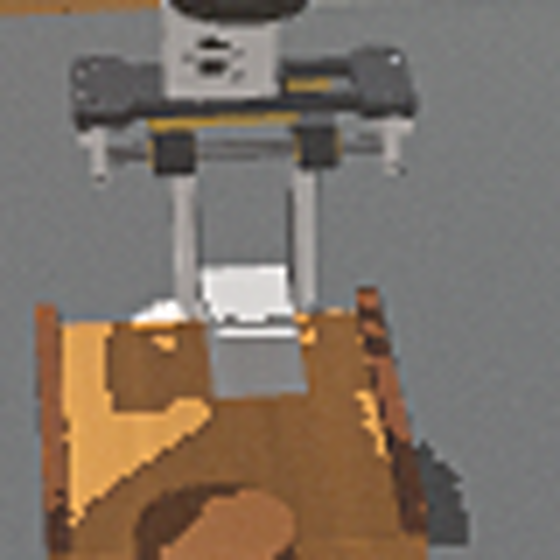

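Emit:
{"fn": "servo_tool", "kwargs": {
  "moves": [
    [[0, 0, 0, 0, 0, 0, 0.8], [0, 0, 0, 0, 0, 0, 0.8], [0, 0, 0, 0, 0, 0, 0.8], [0, 0, 0, 0, 0, 0, 0.8]]
  ],
  "squeeze": 50
}}

```text
time_s: 10.33
ee_pos: [0.5567, 0.351, 0.0206]
eef_rot: [-3.138, 0.002, 1.546]
force: [0.2, -1.1, -0.6]
grip_width: 0.0465
```

Emit:
{"fn": "servo_tool", "kwargs": {
  "moves": [
    [[0, 0, 0, 0, 0, -0.01, 0.8], [0, 0, 0, 0, 0, -0.03, 0.8], [0, 0, 0, 0, 0, -0.06, 0.8], [0, 0, 0, 0, 0, -0.09, 0.8], [0, 0, 0, 0, 0, -0.1, 0.8], [0, 0, 0, 0, 0, -0.1, 0.8]]
  ],
  "squeeze": 50
}}

```text
time_s: 10.83
ee_pos: [0.5576, 0.3515, 0.0727]
eef_rot: [-3.141, 0.0, 1.546]
force: [0.2, -0.0, -2.0]
grip_width: 0.0464
```

```bash
python3 - <<'E'
from h import *
s=snap('side','s13.png')
def crop(c,x0,y0,x1,y1,s): return cv2.resize(np.ascontiguousarray(c['color'][y0:y1,x0:x1,::-1]),None,fx=s,fy=s,interpolation=cv2.INTER_CUBIC)
cv2.imwrite('pics/s13c.png',crop(s,210,80,290,180,6))
E
```

```text
(no output)
```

View pics/s13c.png

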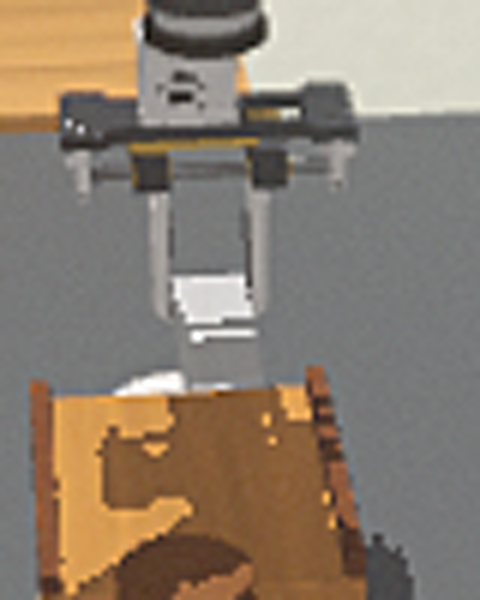

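```bash
python3 - <<'E'
from h import *
s=load('side')
z=.0615+.052
for d in(0,.05,.1,.2):
    far=[.557,.3655,z+.015*d]; near=[.554,.2355,z-.115*d]
    print(d,(proj(s,[far,near])-[210,80])*6)
print((proj(s,[[.457,.3195,.06],[.614,.3195,.06]])-[210,80])*6)
E
python3 - <<'E'
import sys;sys.path.insert(0,'.')
from h import *
import cv2
s=load('side');cv2.imwrite('pics/s13d.png',cv2.resize(np.ascontiguousarray(s['color'][120:155,232:260,::-1]),None,fx=18,fy=16,interpolation=cv2.INTER_CUBIC))
E
```

```text
0 [[203.29036918 274.45305593]
 [219.37900582 376.83709637]]
0.05 [[203.27356478 273.39644788]
 [219.48440439 385.26547409]]
0.1 [[203.25675365 272.33931568]
 [219.58945357 393.65929196]]
0.2 [[203.22311121 270.22347756]
 [219.79850851 410.34396168]]
[[ 52.52582968 393.59034141]
 [301.35995873 378.87081356]]
```

View pics/s13d.png

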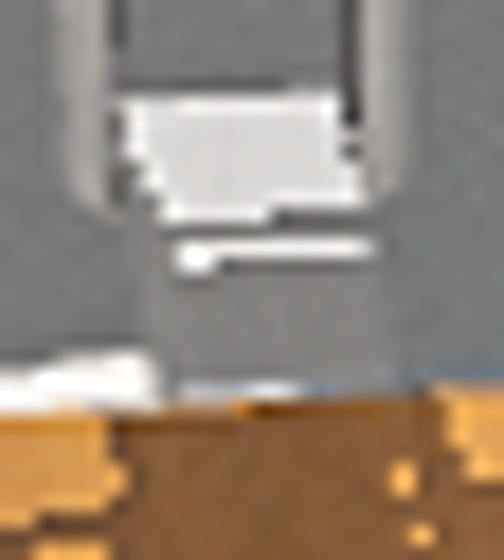

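```bash
cat > panfit.py <<'E'
from h import *
from scipy.optimize import minimize
a={n:cv2.imread('pics/'+n+'0.png') for n in('top','side')}
C={'top':load('top'),'side':load('side')}
def mask(im): 
    g=im.astype(int); return ((g.min(2)-150)/60.).clip(0,1)
M={n:mask(a[n]) for n in a}
boxes={'top':(325,210,385,265),'side':(203,212,246,246)}
def sq(x,y,yaw,z=.13,h=.035):
    c,s=np.cos(yaw),np.sin(yaw); return [[x+c*u-s*v,y+s*u+c*v,z] for u,v in((-h,-h),(h,-h),(h,h),(-h,h))]
def cost(p,ns):
    t=0
    for n in ns:
        x0,y0,x1,y1=boxes[n]; q=proj(C[n],sq(*p)); 
        k=8; im=np.zeros(((y1-y0)*k,(x1-x0)*k),np.uint8)
        cv2.fillConvexPoly(im,np.round(((q+.5-[x0,y0])*k-.5)*16).astype(np.int32),255,shift=4)
        im=cv2.resize(im,(x1-x0,y1-y0),interpolation=cv2.INTER_AREA)/255.
        t+=((im-M[n][y0:y1,x0:x1])**2).sum()
    return t
for ns in(['top'],['side'],['top','side']):
    r=minimize(cost,[.451,-.243,.09],args=(ns,),method='Nelder-Mead',options=dict(initial_simplex=[[.451,-.243,.09],[.457,-.243,.09],[.451,-.237,.09],[.451,-.243,.15]]))
    print(ns,r.x,r.fun)
E
python3 panfit.py
python3 - <<'E'
import sys;sys.path.insert(0,'.')
from h import *
s=cv2.imread('pics/side0.png');cv2.imwrite('pics/pan_s.png',cv2.resize(s[205:265,200:340],None,fx=5.5,fy=8,interpolation=cv2.INTER_CUBIC))
E
```

```text
['top'] [ 0.45077442 -0.24437551  0.10237193] 60.68417627835448
['side'] [ 0.44892761 -0.23633014  0.05260075] 24.96277201076509
['top', 'side'] [ 0.45039434 -0.24379767  0.10317726] 164.40568723567858
```

View pics/pan_s.png

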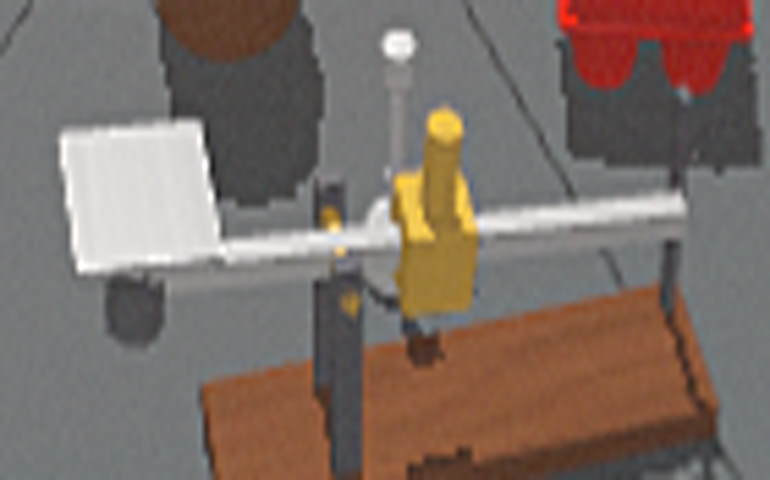

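```bash
python3 - <<'E'
from h import *
t=cv2.imread('pics/top0.png');s=cv2.imread('pics/side0.png')
a=cv2.resize(t[240:340,200:512],None,fx=2.55,fy=2.55,interpolation=cv2.INTER_CUBIC)
b=cv2.resize(s[170:384,120:460],None,fx=2.35,fy=2.35,interpolation=cv2.INTER_CUBIC)
cv2.imwrite('pics/ca.png',a);cv2.imwrite('pics/cb.png',b[:, :800])
E
```

```text
(no output)
```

View pics/ca.png

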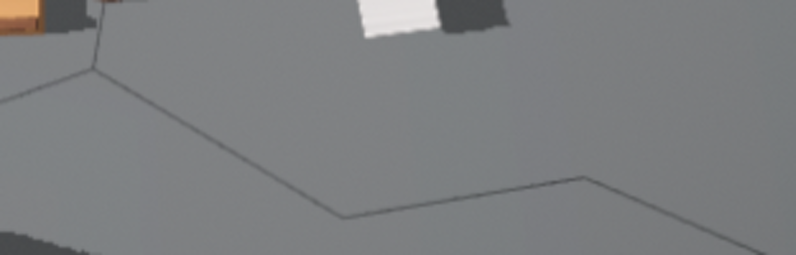

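View pics/cb.png

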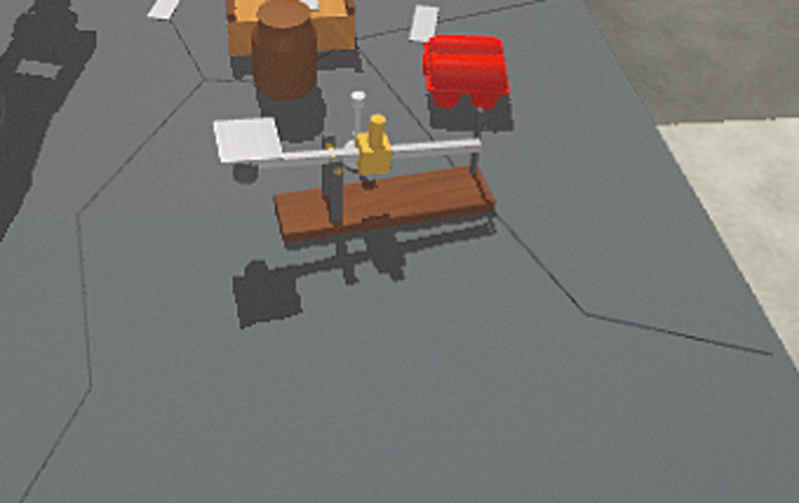

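```bash
python3 - <<'E'
from h import *
np.set_printoptions(precision=4,suppress=True)
c=load('top');s=load('side')
def cr(p,x0,y0,k):return (np.array(p,float)+.5)/k-.5+[x0,y0]
T=np.vstack([cr([[92,68],[344,217],[583,177]],200,240,2.55),np.array([[618,187]])*.64])
S=cr([[203,79],[78,213],[90,386],[585,314]],120,170,2.35)
print(np.c_[atz(c,T,0)[:,:2],atz(s,S,0)[:,:2]])
E
```

```text
[[ 0.4021  0.0526  0.3986  0.0484]
 [ 0.2421 -0.2001  0.241  -0.1993]
 [ 0.272  -0.4472  0.2695 -0.4505]
 [ 0.802  -0.4208  0.8004 -0.4212]]
```

```bash
python3 - <<'E'
from h import *
np.set_printoptions(precision=4,suppress=True)
c=load('top');s=load('side')
def cs(p): return (np.array(p,float)+.5)/[5.5,8]-.5+[200,205]
def ct(p): return (np.array(p,float)+.5)/4-.5+[290,125]
print('cols side',atz(s,cs([[330,182],[346,272]]),.11)[:,:2])
print('col top, far one',atz(c,ct([[182,312]]),.11)[:,:2])
print('axle top z.095',atz(c,ct([[202,312],[250,307]]),.096)[:,:2])
def cr(p,x0,y0,k):return (np.array(p,float)+.5)/k-.5+[x0,y0]
print('base side',atz(s,cr([[274,194],[480,167],[494,203],[287,236]],120,170,2.35),.016)[:,:2])
# two-camera triangulation
def tri(pt,ps):
    o1,d1=ray(c,[pt]);o2,d2=ray(s,[ps]);d1=d1[0];d2=d2[0]
    A=np.c_[d1,-d2];k=np.linalg.lstsq(A,o2-o1,rcond=None)[0];a=o1+k[0]*d1;b=o2+k[1]*d2
    return (a+b)/2,np.linalg.norm(a-b)
for nm,a,b in(('panA far-left(+y,-x)',[212-0,0],0),):pass
pt=ct([[212,520],[192,403],[308,388],[331,502]]);ps=cs([[60,130],[200,120],[220,250],[78,270]])
# order: (-x,+y),(+x,+y),(+x,-y),(-x,-y)
for i in range(4): print('pan',*tri(pt[i],ps[i]))
print('knob top',*tri(ct([217,212]),cs([445,122])))
print('beam end',*tri(ct([170,55]),cs([683,200])))
print('topper top',*tri(ct([63,244]),cs([399,42])))
E
```

```text
cols side [[ 0.5432 -0.2185]
 [ 0.5452 -0.2641]]
col top, far one [[ 0.5433 -0.2082]]
axle top z.095 [[ 0.5455 -0.2233]
 [ 0.5475 -0.2541]]
base side [[ 0.4782 -0.2102]
 [ 0.7375 -0.1931]
 [ 0.7389 -0.2572]
 [ 0.4873 -0.2809]]
pan [ 0.4116 -0.2108  0.1394] 0.001335801429510962
pan [ 0.4814 -0.2058  0.1331] 0.0017083087795724278
pan [ 0.486  -0.2759  0.137 ] 0.0037681224579406147
pan [ 0.4184 -0.2821  0.1406] 0.0005279974194196065
knob top [ 0.5986 -0.2294  0.1404] 0.00149270141006599
beam end [ 0.7239 -0.2186  0.083 ] 0.0008390768101509138
topper top [ 0.5911 -0.1371  0.1021] 0.0021887999502786144
```

```bash
cat > place.py <<'E'
from h import *
yaw=.088; th=.13
xb=np.array([np.cos(yaw),np.sin(yaw),0]);yb=np.array([-np.sin(yaw),np.cos(yaw),0]);z=np.array([0,0,1.])
piv=np.array([.5455,-.2355,.095])
def tgt(th,up=0,L=.0505,H=.0408,droop=0.):
    R=Ro.from_rotvec(-th*yb)
    n=R.apply(z); P=piv+R.apply(-.1*xb+(.035+.0015)*z)+[0,0,up]
    Rt=R*Ro.from_euler('xyz',[np.pi,0,np.pi/2+yaw])
    Rt=Rt*Ro.from_rotvec([0,droop,0])
    return P+Rt.apply([L,0,H]),Rt.as_euler('xyz')
E
python3 - <<'E'
from place import *
p,e=tgt(.13);print(p,e,Ro.from_euler('xyz',e).as_matrix()[:,2])
print(row([.5576,.351,.16],[np.pi,0,1.546]))
p,e=tgt(0,up=.06);print(p);print(row([p[0],p[1],.16],e))
print(get_obs()['qpos'])
E
```

```text
[ 0.4428445  -0.19386091  0.07777287] [3.01159265 0.         1.65879633] [ 0.12913252  0.01139309 -0.99156189]
([-0.0015, 0.0006, 0.0002, -0.0006, 0.0006, -0.1775], 'rows>=', np.float64(2.1277365057613964))
[ 0.44144868 -0.19398406  0.1507    ]
([-0.0016, 0.0005, -0.0716, -1.0959, -0.2049, -0.1759], 'rows>=', np.float64(13.533290360980082))
[5.06728429e-01 6.42150318e-01 1.28956980e+00 3.78039378e-04
 1.21243546e+00 5.31090203e-01]
```

Emit:
{"fn": "servo_tool", "kwargs": {
  "moves": [
    [[0, 0, 0, 0, 0, -0.05, 0.8], [0, 0, 0, 0, 0, -0.11, 0.8], [0, 0, 0, -0.03, 0, -0.16, 0.8], [0, 0, -0.01, -0.08, -0.01, -0.176, 0.8], [0, 0, -0.015, -0.14, -0.03, -0.176, 0.8], [0, 0, -0.02, -0.2, -0.04, -0.176, 0.8], [0, 0, -0.025, -0.27, -0.055, -0.176, 0.8], [0, 0, -0.03, -0.34, -0.07, -0.176, 0.8], [0, 0, -0.035, -0.41, -0.08, -0.176, 0.8], [0, 0, -0.04, -0.48, -0.095, -0.176, 0.8], [0, 0, -0.045, -0.54, -0.105, -0.176, 0.8], [0, 0, -0.05, -0.6, -0.115, -0.176, 0.8]]
  ],
  "squeeze": 50
}}

```text
time_s: 11.88
ee_pos: [0.4915, 0.0512, 0.159]
eef_rot: [-3.138, 0.001, 1.625]
force: [0.4, -0.3, -1.3]
grip_width: 0.0463
```

```bash
python3 - <<'E'
from place import *
p,e=tgt(0,up=.07);print(row(p,e))
p,e=tgt(.13,up=.05);print(row(p,e))
print(get_obs()['ee_pos'])
E
```

```text
([-0.0024, 0.0005, -0.0215, -0.4843, -0.1265, -0.0026], 'rows>=', np.float64(6.00182326851689))
([-0.0851, 0.0019, -0.0215, -0.4842, -0.1234, 0.0632], 'rows>=', np.float64(6.038680528581689))
[0.49147193 0.05123574 0.15896236]
```

Emit:
{"fn": "servo_tool", "kwargs": {
  "moves": [
    [[0, 0, -0.01, -0.08, -0.02, -0.003, 0.8], [0, 0, -0.015, -0.15, -0.04, -0.003, 0.8], [0, 0, -0.02, -0.22, -0.06, -0.003, 0.8], [-0.002, 0, -0.021, -0.29, -0.08, -0.003, 0.8], [-0.002, 0, -0.021, -0.36, -0.095, -0.003, 0.8], [-0.002, 0, -0.021, -0.42, -0.11, -0.003, 0.8], [-0.02, 0, -0.021, -0.46, -0.12, -0.003, 0.8], [-0.05, 0.001, -0.021, -0.48, -0.125, -0.003, 0.8], [-0.085, 0.002, -0.021, -0.484, -0.125, 0.01, 0.8], [-0.085, 0.002, -0.021, -0.484, -0.124, 0.03, 0.8], [-0.085, 0.002, -0.021, -0.484, -0.124, 0.03, 0.8]]
  ],
  "squeeze": 50
}}

```text
time_s: 12.8
ee_pos: [0.4413, -0.1934, 0.1422]
eef_rot: [3.016, -0.002, 1.657]
force: [0.3, 0.3, -2.0]
grip_width: 0.0461
```

```bash
python3 - <<'E'
from place import *
print(get_obs()['ee_pos'],get_obs()['force'])
p,e=tgt(.13,up=.02);print(row(p,e))
s=snap('side','s20.png');t=snap('top','t20.png')
def crop(c,x0,y0,x1,y1,s): return cv2.resize(np.ascontiguousarray(c['color'][y0:y1,x0:x1,::-1]),None,fx=s,fy=s,interpolation=cv2.INTER_CUBIC)
cv2.imwrite('pics/s20c.png',crop(s,180,150,340,260,5))
cv2.imwrite('pics/t20c.png',crop(t,290,130,420,270,4))
E
```

```text
[ 0.44130591 -0.19337941  0.14216284] [ 0.3330962   0.33750381 -2.02072275]
([-0.0026, -0.0013, -0.0013, -0.0014, -0.0082, 0.0884], 'rows>=', np.float64(1.0652093983458284))
```

View pics/s20c.png

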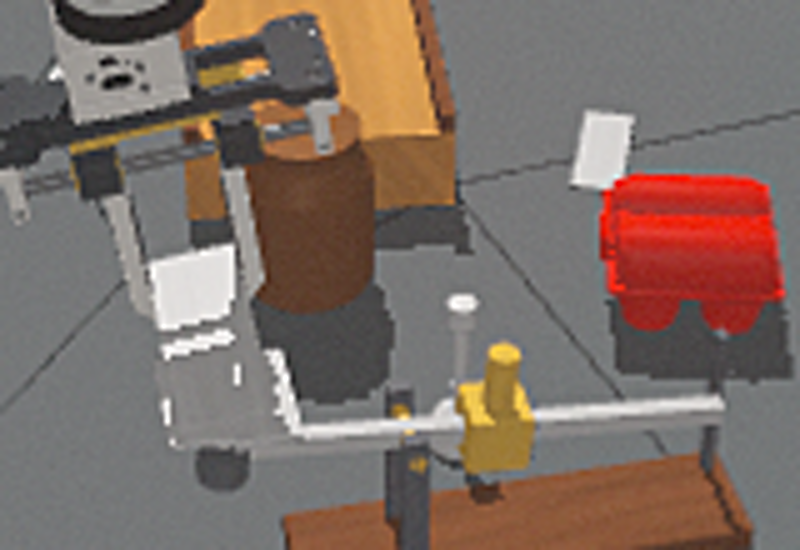

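View pics/t20c.png

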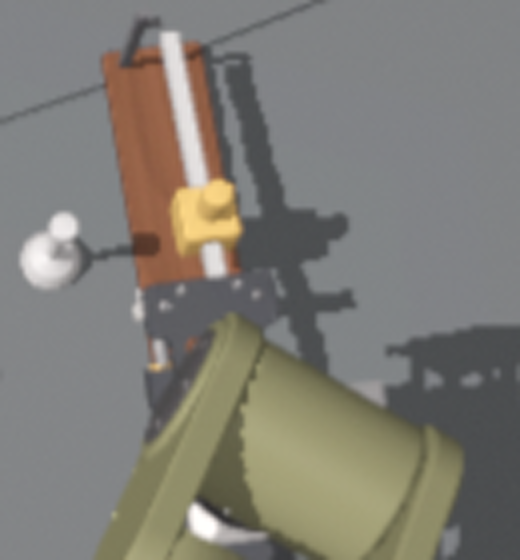

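```bash
python3 - <<'E'
from place import *
s=load('side');o=get_obs();Rt=Ro.from_euler('xyz',o['eef_rot']);p=np.array(o['ee_pos'])
for dr in(0,.05,.1):
    P=[]
    for u,v in((.065,-.024),(.065,.024),(-.065,.024),(-.065,-.024)):
        q=Ro.from_rotvec([0,-dr,0]).apply([u-.0505,v,0]); P.append(p+Rt.apply(q+[0,0,-.0408]))
    print(dr,np.round((proj(s,P)-[180,150])*5).tolist(),np.round(P[2],4))
E
python3 - <<'E'
import cv2
s=cv2.imread('pics/s20.png');cv2.imwrite('pics/s20d.png',cv2.resize(s[195:245,200:260],None,fx=12,fy=12,interpolation=cv2.INTER_CUBIC))
E
```

```text
0 [[146.0, 258.0], [234.0, 238.0], [275.0, 396.0], [179.0, 419.0]] [ 0.4712 -0.3068  0.1872]
0.05 [[146.0, 259.0], [234.0, 239.0], [273.0, 387.0], [176.0, 410.0]] [ 0.4705 -0.3067  0.1929]
0.1 [[147.0, 261.0], [235.0, 240.0], [271.0, 378.0], [174.0, 400.0]] [ 0.4697 -0.3063  0.1987]
```

View pics/s20d.png

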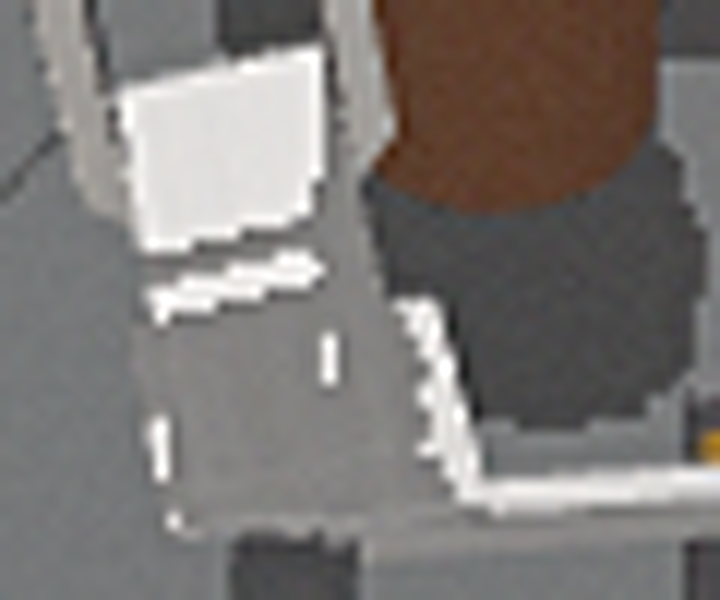

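Emit:
{"fn": "servo_tool", "kwargs": {
  "moves": [
    [[-0.003, -0.001, -0.001, -0.001, -0.008, 0.03, 0.8], [-0.003, -0.001, -0.001, -0.001, -0.008, 0.06, 0.8], [-0.003, -0.001, -0.001, -0.001, -0.008, 0.08, 0.8], [-0.003, -0.001, -0.001, -0.001, -0.008, 0.088, 0.8], [-0.003, -0.001, -0.001, -0.001, -0.008, 0.088, 0.8]]
  ],
  "squeeze": 50
}}

```text
time_s: 13.32
ee_pos: [0.4443, -0.1931, 0.099]
eef_rot: [3.011, -0.0, 1.661]
force: [-0.0, -0.4, -1.2]
grip_width: 0.0461
```

```bash
python3 - <<'E'
from place import *
print(get_obs()['ee_pos'],get_obs()['force'],get_obs()['moment'])
p,e=tgt(.13,up=.004);print(row(p,e))
E
```

```text
[ 0.44425265 -0.19312632  0.09903747] [-0.02888143 -0.43550759 -1.17797076] [-0.06897904  0.15837034 -0.03162502]
([0.0004, -0.0003, 0.0012, -0.0012, -0.0074, 0.0339], 'rows>=', np.float64(0.41576730873429196))
```

Emit:
{"fn": "servo_tool", "kwargs": {
  "moves": [
    [[0, 0, 0, -0.001, -0.003, 0.01, 0.8], [0, 0, 0, -0.001, -0.005, 0.02, 0.8], [0, 0, 0, -0.001, -0.007, 0.03, 0.8], [0, 0, 0, -0.001, -0.007, 0.034, 0.8], [0, 0, 0, -0.001, -0.007, 0.034, 0.8]]
  ],
  "squeeze": 50
}}

```text
time_s: 13.73
ee_pos: [0.4428, -0.1937, 0.0813]
eef_rot: [3.012, -0.001, 1.661]
force: [0.3, 1.1, -1.3]
grip_width: 0.0464
```

```bash
python3 - <<'E'
from place import *
print(get_obs()['ee_pos'],get_obs()['force'],get_obs()['moment'])
p,e=tgt(.13,up=.0);print(row(p,e))
s=snap('side','s21.png')
def crop(c,x0,y0,x1,y1,s): return cv2.resize(np.ascontiguousarray(c['color'][y0:y1,x0:x1,::-1]),None,fx=s,fy=s,interpolation=cv2.INTER_CUBIC)
cv2.imwrite('pics/s21c.png',crop(s,190,190,340,260,5.3))
E
```

```text
[ 0.44282271 -0.19367542  0.08127024] [ 0.26017726  1.1002528  -1.30254035] [ 0.03033763  0.17351511 -0.02926564]
([-0.0, -0.0005, 0.0011, -0.0004, -0.0009, 0.0069], 'rows>=', np.float64(0.08398939099496663))
```

View pics/s21c.png

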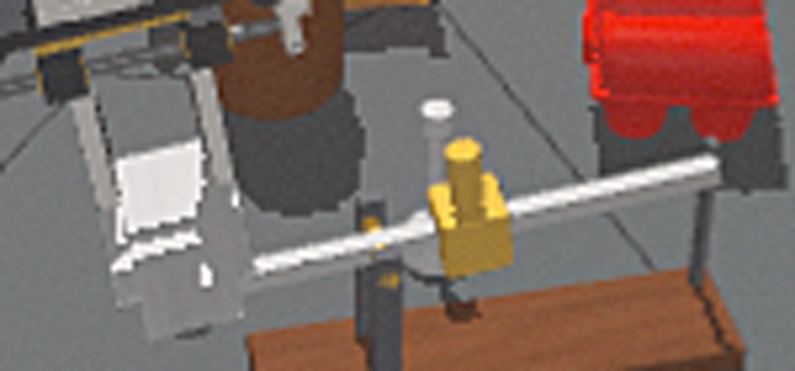

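Emit:
{"fn": "servo_tool", "kwargs": {
  "moves": [
    [[0, 0, 0, 0, 0, 0.003, 0.8], [0, 0, 0, 0, 0, 0.006, 0.8], [0, 0, 0, 0, -0.001, 0.007, 0.8], [0, 0, 0, 0, -0.001, 0.007, 0.8]]
  ],
  "squeeze": 50
}}

```text
time_s: 14.12
ee_pos: [0.4429, -0.1937, 0.078]
eef_rot: [3.011, -0.0, 1.661]
force: [0.2, -0.5, -0.1]
grip_width: 0.0467
```

```bash
python3 - <<'E'
from place import *
print(get_obs()['ee_pos'],get_obs()['force'],get_obs()['moment'])
s=snap('side','s22.png')
def crop(c,x0,y0,x1,y1,s): return cv2.resize(np.ascontiguousarray(c['color'][y0:y1,x0:x1,::-1]),None,fx=s,fy=s,interpolation=cv2.INTER_CUBIC)
cv2.imwrite('pics/s22c.png',crop(s,200,200,290,255,8))
E
```

```text
[ 0.44293703 -0.1937435   0.07803719] [ 0.23465646 -0.4786984  -0.0942163 ] [-0.14547237  0.09218799 -0.0346406 ]
```

View pics/s22c.png

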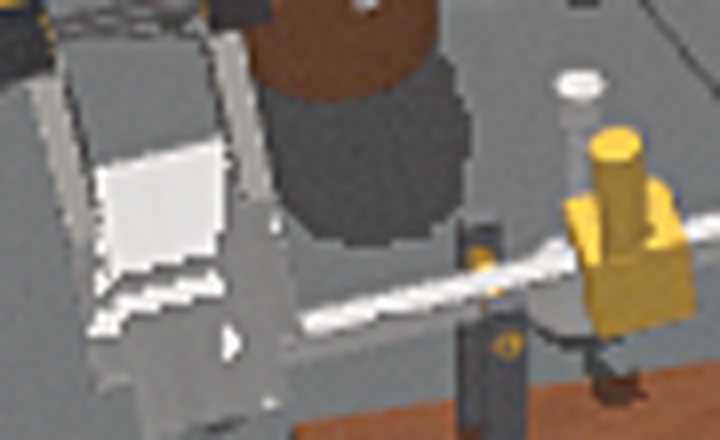

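Emit:
{"fn": "servo_tool", "kwargs": {
  "moves": [
    [[0, 0, 0, 0, 0, 0.002, 0.8], [0, 0, 0, 0, 0, 0.003, 0.8], [0, 0, 0, 0, 0, 0.003, 0.8], [0, 0, 0, 0, 0, 0.003, 0.8]]
  ],
  "squeeze": 50
}}

```text
time_s: 14.5
ee_pos: [0.4432, -0.1937, 0.0771]
eef_rot: [3.011, -0.0, 1.661]
force: [-4.2, 1.7, 7.1]
grip_width: 0.046
```

The plate has bottomed on the pan with a 7 N contact force. I'll release it.

Emit:
{"fn": "servo_tool", "kwargs": {
  "moves": [
    [[0, 0, 0, 0, 0, 0, 0.8], [0, 0, 0, 0, 0, 0, 0.45], [0, 0, 0, 0, 0, 0, 0.4], [0, 0, 0, 0, 0, 0, 0.35], [0, 0, 0, 0, 0, 0, 0.3], [0, 0, 0, 0, 0, 0, 0.3]]
  ],
  "squeeze": 20
}}

```text
time_s: 15.0
ee_pos: [0.4432, -0.1937, 0.077]
eef_rot: [3.011, -0.0, 1.661]
force: [0.5, 0.2, -0.1]
grip_width: 0.0656
```

```bash
python3 - <<'E'
from place import *
print(get_obs()['ee_pos'],get_obs()['force'],get_obs()['grip_width'])
s=snap('side','s23.png')
def crop(c,x0,y0,x1,y1,s): return cv2.resize(np.ascontiguousarray(c['color'][y0:y1,x0:x1,::-1]),None,fx=s,fy=s,interpolation=cv2.INTER_CUBIC)
cv2.imwrite('pics/s23c.png',crop(s,200,200,290,255,8))
E
```

```text
[ 0.44318479 -0.19374059  0.07701348] [ 0.48571152  0.23498551 -0.05926229] 0.06559969302816485
```

View pics/s23c.png

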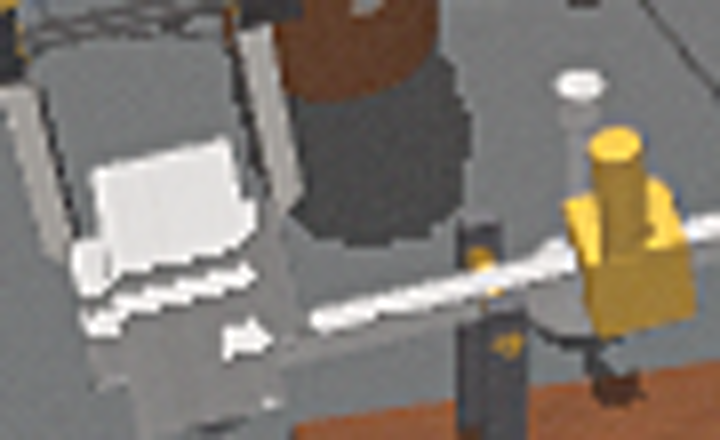

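Emit:
{"fn": "servo_tool", "kwargs": {
  "moves": [
    [[0, 0, 0, 0, 0, -0.03, 0.3], [0, 0, 0, 0, 0, -0.08, 0.3], [0, 0, 0, 0, 0, -0.14, 0.3], [0.03, 0, 0, 0.06, 0, -0.2, 0.3], [0.083, 0, 0, 0.14, 0, -0.24, 0.4], [0.083, 0, 0, 0.22, 0, -0.25, 0.5], [0.083, 0, 0, 0.3, 0, -0.25, 0.6], [0.083, 0, 0, 0.36, 0, -0.25, 0.6], [0.083, 0, 0, 0.36, 0, -0.25, 0.6]]
  ]
}}

```text
time_s: 15.8
ee_pos: [0.4103, -0.0121, 0.2013]
eef_rot: [3.141, -0.001, 1.665]
force: [-0.1, -0.5, -0.7]
grip_width: 0.0385
```

```bash
python3 - <<'E'
from place import *
print(get_obs()['ee_pos'],get_obs()['grip_width'],get_obs()['force'])
s=snap('side','s24.png');t=snap('top','t24.png')
def crop(c,x0,y0,x1,y1,s): return cv2.resize(np.ascontiguousarray(c['color'][y0:y1,x0:x1,::-1]),None,fx=s,fy=s,interpolation=cv2.INTER_CUBIC)
cv2.imwrite('pics/s24c.png',crop(s,200,195,330,270,6))
cv2.imwrite('pics/t24c.png',crop(t,290,120,420,270,4))
E
```

```text
[ 0.41027938 -0.01210822  0.20134326] 0.038516797287981505 [-0.07954118 -0.54671437 -0.68690734]
```

View pics/s24c.png

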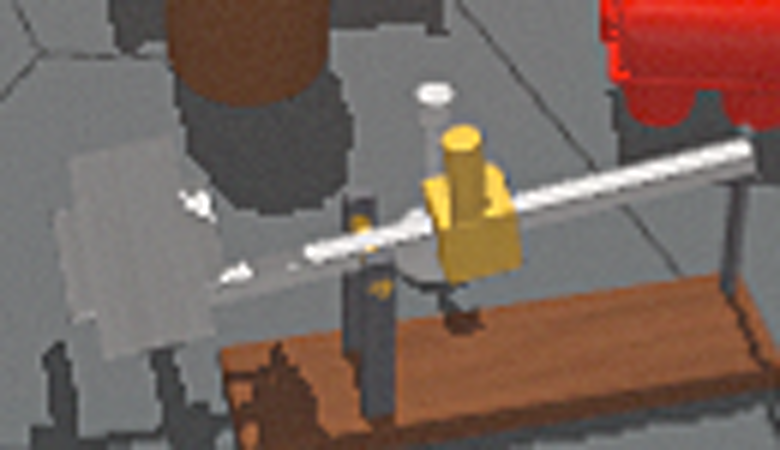

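View pics/t24c.png

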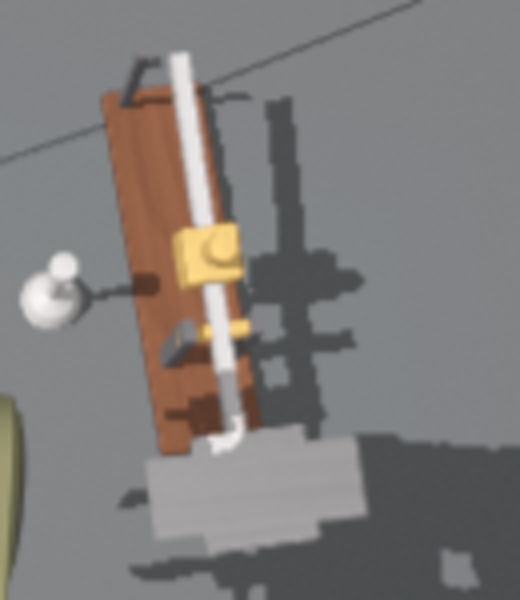

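The plate lies flat and centred on the pan: the plate centre is about (257,487) and the pan centre about (255,490) in the top crop. The beam is on its pan-down stop. Next is the counterpoise.

```bash
cat >> place.py <<'E'
def tri(c,pt,s,ps):
    o1,d1=ray(c,[pt]);o2,d2=ray(s,[ps]);d1=d1[0];d2=d2[0]
    k=np.linalg.lstsq(np.c_[d1,-d2],o2-o1,rcond=None)[0];a=o1+k[0]*d1;b=o2+k[1]*d2
    return (a+b)/2,np.linalg.norm(a-b)
def knobpos(c,th,zz=.038):
    R=Ro.from_rotvec(-th*yb); return piv+R.apply((.035+c)*xb+zz*z)
E
python3 - <<'E'
from place import *
t=load('top');s=load('side')
k=lambda p,x,y,f:(np.array(p)+.5)/f-.5+[x,y]
K,e=tri(t,k([222,246],290,120,4),s,k([461,136],200,195,6));print('knob top',K,e)
E_,e=tri(t,k([180,55],290,120,4),s,k([750,148],200,195,6));print('beam end',E_,e)
for c in(0,.005,.01,.015): print(c,knobpos(c,.13,.052))
# target above knob
kp=knobpos(.008,.13,.045)
for zz in(.17,.1075): print(row([kp[0],kp[1],zz],[np.pi,0,1.659]))
E
```

```text
knob top [ 0.58717869 -0.22972671  0.1505307 ] 0.0012905906815247731
beam end [ 0.72301212 -0.21920102  0.12121217] 0.0002634746751847912
0 [ 0.57335549 -0.23304237  0.15109841]
0.005 [ 0.57829411 -0.23260665  0.15174658]
0.01 [ 0.58323274 -0.23217092  0.15239475]
0.015 [ 0.58817136 -0.2317352   0.15304293]
([0.0004, 0.0, 0.0026, -0.4634, 0.3012, 0.0624], 'rows>=', np.float64(6.66916914833884))
([0.0004, 0.0, 0.0026, -0.4634, 0.3011, 0.1874], 'rows>=', np.float64(6.99730528378853))
```

Emit:
{"fn": "servo_tool", "kwargs": {
  "moves": [
    [[0, 0, 0.002, -0.07, 0.05, 0, 0.65], [0, 0, 0.002, -0.14, 0.1, 0, 0.65], [0, 0, 0.002, -0.21, 0.15, 0.02, 0.65], [0, 0, 0.002, -0.28, 0.2, 0.04, 0.65], [0, 0, 0.002, -0.35, 0.25, 0.06, 0.65], [0, 0, 0.002, -0.42, 0.29, 0.062, 0.65], [0, 0, 0.002, -0.46, 0.311, 0.062, 0.65], [0, 0, 0.002, -0.463, 0.311, 0.062, 0.65], [0, 0, 0.002, -0.463, 0.311, 0.062, 0.65], [0, 0, 0.002, -0.463, 0.311, 0.062, 0.65]]
  ]
}}

```text
time_s: 16.73
ee_pos: [0.5863, -0.2324, 0.1697]
eef_rot: [-3.141, -0.0, 1.659]
force: [-0.7, 0.9, 0.3]
grip_width: 0.0329
```

```bash
python3 - <<'E'
from place import *
print(get_obs()['ee_pos'],get_obs()['grip_width'])
kp=knobpos(.013,.13,.045);print(row([kp[0],kp[1],.1075],[np.pi,0,1.659]))
s=snap('side','s25.png')
def crop(c,x0,y0,x1,y1,s): return cv2.resize(np.ascontiguousarray(c['color'][y0:y1,x0:x1,::-1]),None,fx=s,fy=s,interpolation=cv2.INTER_CUBIC)
cv2.imwrite('pics/s25c.png',crop(s,200,160,330,260,6))
E
```

```text
[ 0.58632515 -0.23240628  0.1697098 ] 0.032907066986273985
([-0.0001, -0.0003, -0.0002, 0.001, 0.0017, 0.1244], 'rows>=', np.float64(1.4920215504338883))
```

View pics/s25c.png

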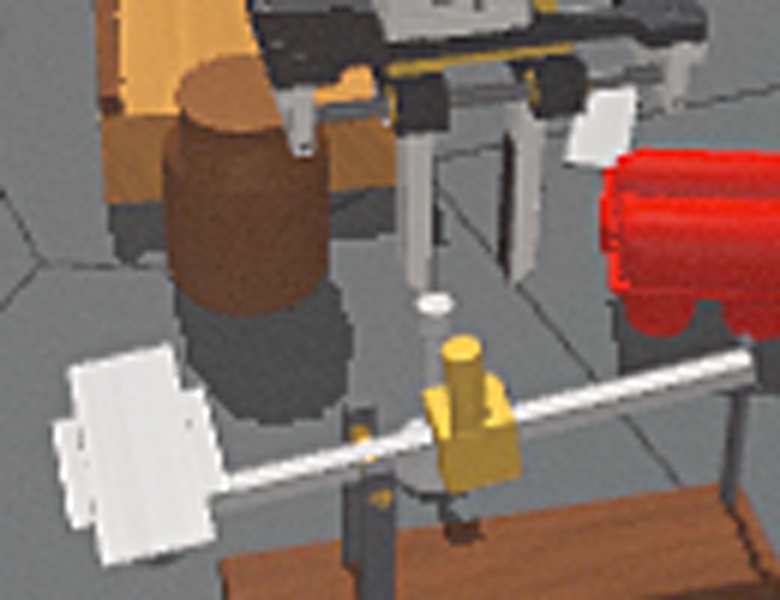

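The fingers, at columns 420 and 520, straddle the knob at 462. The plate is well centred on the pan. Descending.

Emit:
{"fn": "servo_tool", "kwargs": {
  "moves": [
    [[0, 0, 0, 0.001, 0, 0.04, 0.65], [0, 0, 0, 0.001, 0, 0.08, 0.65], [0, 0, 0, 0.001, 0, 0.11, 0.65], [0, 0, 0, 0.001, 0, 0.12, 0.65], [0, 0, 0, 0.001, 0, 0.12, 0.65], [0, 0, 0, 0.001, 0.01, 0.12, 0.65], [0, 0, 0, 0.001, 0.02, 0.12, 0.65], [0, 0, 0, 0.001, 0.03, 0.12, 0.65], [0, 0, 0, 0.001, 0.04, 0.12, 0.65], [0, 0, 0, 0.001, 0.04, 0.12, 0.65]]
  ]
}}

```text
time_s: 17.62
ee_pos: [0.6074, -0.2293, 0.1105]
eef_rot: [3.14, 0.0, 1.66]
force: [0.0, -0.3, -0.2]
grip_width: 0.0328
```

```bash
cat > look.py <<'E'
import sys
from place import *
n=sys.argv[1]
o=get_obs();print(o['time_s'],o['ee_pos'],o['force'],o['grip_width'])
s=snap('side','s%s.png'%n)
a=cv2.resize(np.ascontiguousarray(s['color'][190:270,200:330,::-1]),None,fx=6,fy=6,interpolation=cv2.INTER_CUBIC)
cv2.imwrite('pics/s%sc.png'%n,a)
E
python3 look.py 26
```

```text
17.6167 [ 0.60739357 -0.22930184  0.11054008] [ 0.01386852 -0.29318619 -0.24914571] 0.032824695079609965
```

View pics/s26c.png

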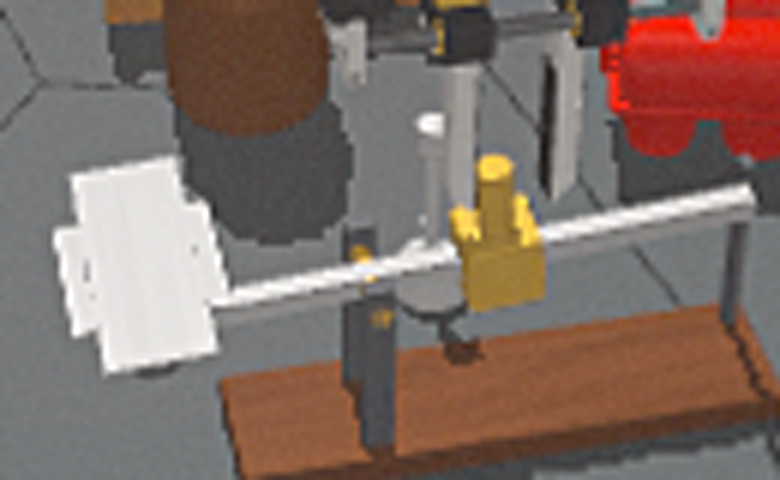

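Emit:
{"fn": "servo_tool", "kwargs": {
  "moves": [
    [[0, 0, 0, 0, 0.01, 0.001, 0.65], [0, 0, 0, 0, 0.02, 0.001, 0.65], [0, 0, 0, 0, 0.03, 0.001, 0.65], [0, 0, 0, 0, 0.04, 0.001, 0.65], [0, 0, 0, 0, 0.04, 0.001, 0.65], [0, 0, 0, 0, 0.034, 0.001, 0.65], [0, 0, 0, 0, 0.034, 0.001, 0.65]]
  ]
}}

```text
time_s: 18.25
ee_pos: [0.6236, -0.2279, 0.1099]
eef_rot: [3.141, 0.0, 1.66]
force: [-1.0, -0.6, -0.4]
grip_width: 0.0329
```

```bash
python3 look.py 27
```

```text
18.25 [ 0.62356099 -0.22792107  0.10988924] [-0.98762503 -0.58892007 -0.3677838 ] 0.032939457592061024
```

View pics/s27c.png

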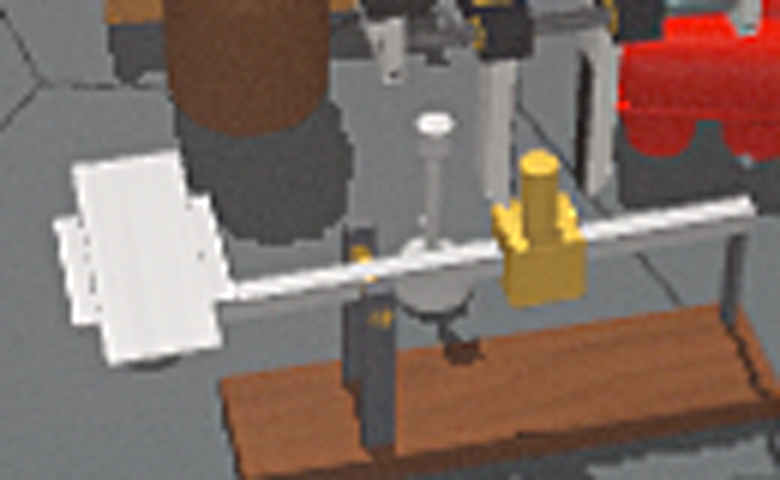

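```bash
cat > tilt.py <<'E'
from place import *
def edge(fn,cols):
    g=cv2.imread('pics/'+fn).astype(float).min(2); out=[]
    for x in cols:
        c=g[212:245,x]; w=np.clip(c-165,0,60); 
        # restrict to largest blob
        i=int(np.argmax(np.convolve(w,np.ones(3),'same'))); lo,hi=max(0,i-3),i+4
        out.append(((np.arange(lo,hi)*w[lo:hi]).sum()/max(w[lo:hi].sum(),1e-6)+212) if w[lo:hi].sum()>20 else np.nan)
    return np.array(out)
def predline(th,cols):
    s=load('side');R=Ro.from_rotvec(-th*yb)
    u=np.linspace(.02,.19,60);q=proj(s,[piv+R.apply(a*xb+.006*z) for a in u])
    return np.interp(cols,q[:,0],q[:,1])
ths=np.linspace(-.16,.16,65)
def tilt(fn,cols=np.arange(310,324),ref='s25.png'):
    T=np.array([predline(t,cols) for t in ths]); e=edge(fn,cols); r=edge(ref,cols)
    off=r-predline(.13,cols)
    v=[np.interp(-(e[i]-off[i]),-T[:,i],ths) for i in range(len(cols)) if np.isfinite(e[i]+off[i])]
    return np.median(v),np.std(v),len(v),np.nanmean(off)
E
cat > tl.py <<'E'
import sys
from tilt import *
for f in sys.argv[1:]: print(f,tilt(f))
E
python3 tl.py side0.png s20.png s22.png s23.png s24.png s25.png s26.png s27.png
```

```text
side0.png (np.float64(-0.09177299088220467), np.float64(0.0045990876964942615), 14, np.float64(0.42238462683034833))
s20.png (np.float64(-0.09121762601766367), np.float64(0.005048348551619574), 14, np.float64(0.42238462683034833))
s22.png (np.float64(0.12987005584391093), np.float64(0.00038560770068306023), 14, np.float64(0.42238462683034833))
s23.png (np.float64(0.12975509459740797), np.float64(0.00031486099672557293), 14, np.float64(0.42238462683034833))
s24.png (np.float64(0.12984758851073874), np.float64(0.0003525094700093394), 14, np.float64(0.42238462683034833))
s25.png (np.float64(0.12999999999999998), np.float64(1.631957713985981e-16), 14, np.float64(0.42238462683034833))
s26.png (np.float64(0.07671430637303567), np.float64(0.003007906748777927), 14, np.float64(0.42238462683034833))
s27.png (np.float64(0.03416628100900119), np.float64(0.0037485177684062564), 14, np.float64(0.42238462683034833))
```

Emit:
{"fn": "servo_tool", "kwargs": {
  "moves": [
    [[0, 0, 0, 0, -0.006, 0, 0.65], [0, 0, 0, 0, -0.006, 0, 0.65], [0, 0, 0, 0, -0.006, 0, 0.65], [0, 0, 0, 0, -0.006, 0, 0.65], [0, 0, 0, 0, -0.006, 0, 0.65], [0, 0, 0, 0, -0.006, 0, 0.65], [0, 0, 0, 0, -0.006, 0, 0.65], [0, 0, 0, 0, -0.006, 0, 0.65], [0, 0, 0, 0, -0.006, 0, 0.65], [0, 0, 0, 0, -0.006, 0, 0.65]]
  ]
}}

```text
time_s: 19.13
ee_pos: [0.6207, -0.2282, 0.11]
eef_rot: [3.141, 0.0, 1.66]
force: [-0.0, -0.5, 0.5]
grip_width: 0.0332
```

```bash
python3 look.py 28;python3 tl.py s28.png
```

```text
19.1333 [ 0.62069352 -0.22816913  0.1099962 ] [-0.02935493 -0.54117265  0.49173876] 0.033191454514332676
s28.png (np.float64(0.03068928891412097), np.float64(0.0037200556358774665), 14, np.float64(0.42238462683034833))
```

View pics/s28c.png

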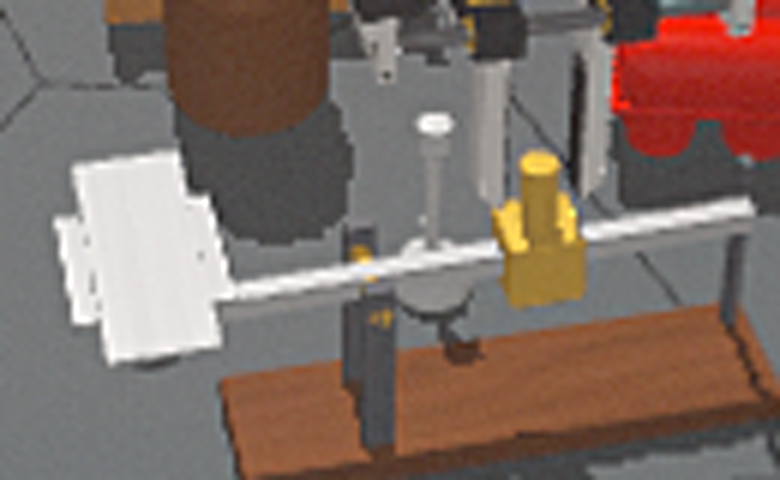

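Emit:
{"fn": "servo_tool", "kwargs": {
  "moves": [
    [[0, 0, 0, 0, 0.006, 0, 0.65], [0, 0, 0, 0, 0.01, 0, 0.65], [0, 0, 0, 0, 0.014, 0, 0.65], [0, 0, 0, 0, 0.018, 0, 0.65], [0, 0, 0, 0, 0.018, 0, 0.65], [0, 0, 0, 0, 0.018, 0, 0.65], [0, 0, 0, 0, 0.008, 0, 0.65], [0, 0, 0, 0, 0.008, 0, 0.65], [0, 0, 0, 0, 0.008, 0, 0.65], [0, 0, 0, 0, 0.008, 0, 0.65], [0, 0, 0, 0, 0.008, 0, 0.65], [0, 0, 0, 0, 0.008, 0, 0.65]]
  ]
}}

```text
time_s: 20.18
ee_pos: [0.6247, -0.2278, 0.11]
eef_rot: [3.141, 0.0, 1.66]
force: [-0.3, -0.2, -0.1]
grip_width: 0.0328
```

Emit:
{"fn": "servo_tool", "kwargs": {
  "moves": [
    [[0, 0, 0, 0, 0, 0, 0.65], [0, 0, 0, 0, 0, 0, 0.65], [0, 0, 0, 0, 0, 0, 0.65], [0, 0, 0, 0, 0, 0, 0.65], [0, 0, 0, 0, 0, 0, 0.65]]
  ]
}}

```text
time_s: 20.6
ee_pos: [0.6247, -0.2278, 0.11]
eef_rot: [3.141, 0.0, 1.66]
force: [0.5, 0.5, -0.7]
grip_width: 0.033
```

```bash
python3 look.py 29;python3 tl.py s29.png
```

```text
20.6 [ 0.62469067 -0.22783853  0.11001098] [ 0.49598948  0.47625954 -0.68462124] 0.03301539276770819
s29.png (np.float64(0.02594649585367848), np.float64(0.003509001857758898), 14, np.float64(0.42238462683034833))
```

View pics/s29c.png

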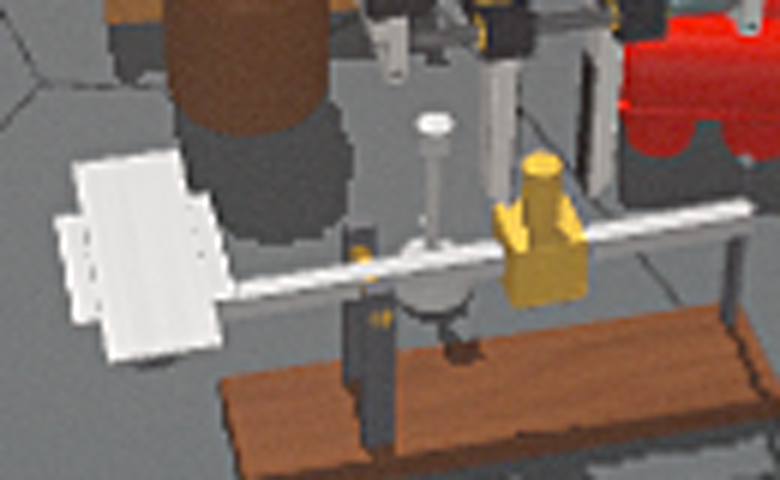

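Emit:
{"fn": "servo_tool", "kwargs": {
  "moves": [
    [[0, 0, 0, 0, 0.006, 0, 0.65], [0, 0, 0, 0, 0.01, 0, 0.65], [0, 0, 0, 0, 0.013, 0, 0.65], [0, 0, 0, 0, 0.016, 0, 0.65], [0, 0, 0, 0, 0.016, 0, 0.65], [0, 0, 0, 0, 0.016, 0, 0.65], [0, 0, 0, 0, 0.006, 0, 0.65], [0, 0, 0, 0, 0.006, 0, 0.65], [0, 0, 0, 0, 0.006, 0, 0.65], [0, 0, 0, 0, 0.006, 0, 0.65], [0, 0, 0, 0, 0.006, 0, 0.65], [0, 0, 0, 0, 0.006, 0, 0.65]]
  ]
}}

```text
time_s: 21.65
ee_pos: [0.6277, -0.2276, 0.1101]
eef_rot: [3.14, 0.0, 1.66]
force: [0.0, 0.1, -0.8]
grip_width: 0.0329
```

Emit:
{"fn": "servo_tool", "kwargs": {
  "moves": [
    [[0, 0, 0, 0, 0, 0, 0.65], [0, 0, 0, 0, 0, 0, 0.65], [0, 0, 0, 0, 0, 0, 0.65], [0, 0, 0, 0, 0, 0, 0.65], [0, 0, 0, 0, 0, 0, 0.65], [0, 0, 0, 0, 0, 0, 0.65]]
  ]
}}

```text
time_s: 22.15
ee_pos: [0.6277, -0.2276, 0.1101]
eef_rot: [3.14, 0.0, 1.66]
force: [-0.4, -0.3, 0.5]
grip_width: 0.0332
```

```bash
python3 look.py 30;python3 tl.py s30.png
```

```text
22.15 [ 0.6277389  -0.22756032  0.11007749] [-0.38013519 -0.31951595  0.4960967 ] 0.0331702497127498
s30.png (np.float64(0.008346291309110222), np.float64(0.004784441836002656), 14, np.float64(0.42238462683034833))
```

```bash
cat > t2.py <<'E'
from tilt import *
import sys
cols=np.r_[244:256,300:324]
def pl(th,cols):
    s=load('side');R=Ro.from_rotvec(-th*yb)
    u=np.linspace(-.08,.19,90);q=proj(s,[piv+R.apply(a*xb+.006*z) for a in u]);return np.interp(cols,q[:,0],q[:,1])
import tilt as T
def edge(fn):
    g=cv2.imread('pics/'+fn).astype(float).min(2);out=[]
    for x in cols:
        p=int(round(pl(.06,[x])[0])); lo=p-14;hi=p+14
        w=np.clip(g[lo:hi,x]-165,0,60);i=int(np.argmax(np.convolve(w,np.ones(3),'same')));a,b=max(0,i-3),i+4
        out.append((np.arange(a,b)*w[a:b]).sum()/max(w[a:b].sum(),1e-6)+lo if w[a:b].sum()>20 else np.nan)
    return np.array(out)
for f in sys.argv[1:]:
    e=edge(f);ok=np.isfinite(e)
    from scipy.optimize import least_squares
    r=least_squares(lambda p:(pl(p[0],cols)+p[1]-e)[ok],[.05,0],loss='soft_l1',f_scale=.3)
    print(f,r.x,np.round((r.fun),2)[[0,5,11,14,20,30,-1]] if ok.sum()>31 else ok.sum())
E
python3 t2.py side0.png s25.png s28.png s29.png s30.png
```

```text
side0.png [-0.08921184  0.564204  ] [ 0.1   0.05 -0.01  0.04 -0.02 -0.14 -0.07]
s25.png [0.13261697 0.52888757] [-0.03  0.15  0.01 -0.1   0.   -0.01 -0.01]
s28.png [0.03371581 0.52808427] [ 0.07 -0.16 -0.11 -0.02  0.01  0.05 -0.15]
s29.png [0.02998037 0.54696656] [ 0.01 -0.01  0.01  0.15  0.13 -0.17 -0.12]
s30.png [0.01008933 0.52204892] [ 0.05 -0.04  0.1  -0.1   0.    0.09 -0.24]
```

View pics/s30c.png

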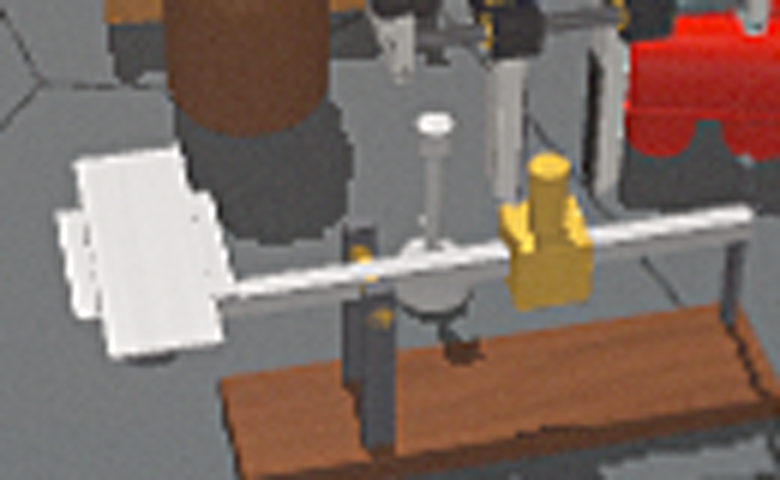

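Emit:
{"fn": "servo_tool", "kwargs": {
  "moves": [
    [[0, 0, 0, 0, 0.005, 0, 0.65], [0, 0, 0, 0, 0.009, 0, 0.65], [0, 0, 0, 0, 0.011, 0, 0.65], [0, 0, 0, 0, 0.0124, 0, 0.65], [0, 0, 0, 0, 0.0124, 0, 0.65], [0, 0, 0, 0, 0.0124, 0, 0.65], [0, 0, 0, 0, 0.003, 0, 0.65], [0, 0, 0, 0, 0.003, 0, 0.65], [0, 0, 0, 0, 0.003, 0, 0.65], [0, 0, 0, 0, 0.003, 0, 0.65], [0, 0, 0, 0, 0.003, 0, 0.65], [0, 0, 0, 0, 0.003, 0, 0.65]]
  ]
}}

```text
time_s: 23.2
ee_pos: [0.6292, -0.2274, 0.1101]
eef_rot: [3.14, 0.0, 1.66]
force: [-0.0, -0.5, -0.5]
grip_width: 0.0331
```

Emit:
{"fn": "servo_tool", "kwargs": {
  "moves": [
    [[0, 0, 0, 0, 0, 0, 0.65], [0, 0, 0, 0, 0, 0, 0.65], [0, 0, 0, 0, 0, 0, 0.65], [0, 0, 0, 0, 0, 0, 0.65], [0, 0, 0, 0, 0, 0, 0.65], [0, 0, 0, 0, 0, 0, 0.65]]
  ]
}}

```text
time_s: 23.7
ee_pos: [0.6293, -0.2274, 0.1101]
eef_rot: [3.14, 0.0, 1.66]
force: [0.8, 0.1, 0.1]
grip_width: 0.0331
```

```bash
python3 look.py 31;python3 tl.py s31.png; python3 t2.py s31.png
```

```text
23.7 [ 0.62925998 -0.22744616  0.11009503] [0.81550658 0.05851414 0.13513642] 0.03306123823116104
s31.png (np.float64(0.005056732614184011), np.float64(0.003916173978555229), 14, np.float64(0.42238462683034833))
s31.png [0.00801496 0.52452131] [ 0.02 -0.05  0.08 -0.08 -0.01 -0.24 -0.12]
```

Emit:
{"fn": "servo_tool", "kwargs": {
  "moves": [
    [[0, 0, 0, 0, 0.005, 0, 0.65], [0, 0, 0, 0, 0.008, 0, 0.65], [0, 0, 0, 0, 0.01, 0, 0.65], [0, 0, 0, 0, 0.0113, 0, 0.65], [0, 0, 0, 0, 0.0113, 0, 0.65], [0, 0, 0, 0, 0.0113, 0, 0.65], [0, 0, 0, 0, 0.001, 0, 0.65], [0, 0, 0, 0, 0.001, 0, 0.65], [0, 0, 0, 0, 0.001, 0, 0.65], [0, 0, 0, 0, 0.001, 0, 0.65], [0, 0, 0, 0, 0.001, 0, 0.65], [0, 0, 0, 0, 0.001, 0, 0.65]]
  ]
}}

```text
time_s: 24.75
ee_pos: [0.6298, -0.2274, 0.1101]
eef_rot: [3.14, 0.0, 1.66]
force: [-0.4, -0.4, -0.8]
grip_width: 0.0327
```

Emit:
{"fn": "servo_tool", "kwargs": {
  "moves": [
    [[0, 0, 0, 0, 0, 0, 0.65], [0, 0, 0, 0, 0, 0, 0.65], [0, 0, 0, 0, 0, 0, 0.65], [0, 0, 0, 0, 0, 0, 0.65], [0, 0, 0, 0, 0, 0, 0.65], [0, 0, 0, 0, 0, 0, 0.65]]
  ]
}}

```text
time_s: 25.25
ee_pos: [0.6298, -0.2274, 0.1101]
eef_rot: [3.14, 0.0, 1.66]
force: [0.4, -0.8, 0.2]
grip_width: 0.0329
```

```bash
python3 look.py 32;python3 tl.py s32.png; python3 t2.py s32.png
```

```text
25.25 [ 0.62980808 -0.22738058  0.11011846] [ 0.43920512 -0.78754253  0.18907251] 0.032902586455388544
s32.png (np.float64(-0.0006287963372467071), np.float64(0.0038138471488180837), 14, np.float64(0.42238462683034833))
s32.png [0.00211869 0.54251468] [-0.05 -0.05  0.06  0.05  0.19 -0.15  0.06]
```

View pics/s32c.png

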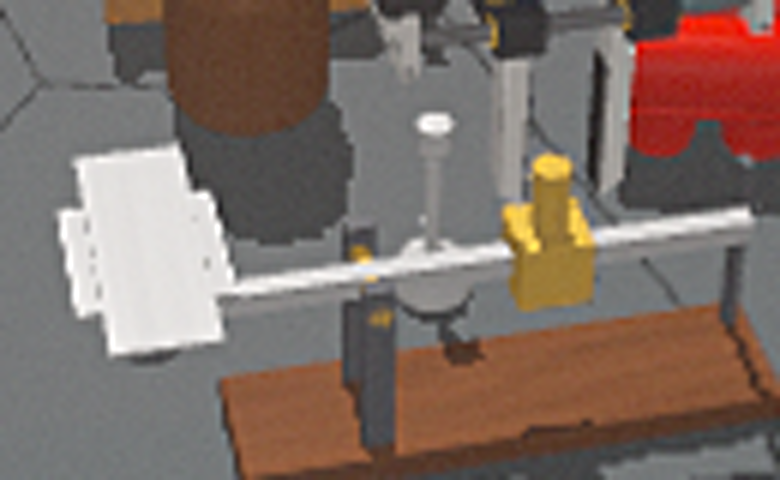

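The beam is level to about 0.002 rad and neither finger touches the knob. I'll lift straight up and clear.

Emit:
{"fn": "servo_tool", "kwargs": {
  "moves": [
    [[0, 0, 0, 0, 0, -0.02, 0.65], [0, 0, 0, 0, 0, -0.06, 0.65], [0, 0, 0, 0, 0, -0.12, 0.65], [0, 0, 0, 0, 0, -0.19, 0.65], [0, 0, 0, 0.08, -0.06, -0.24, 0.65], [0, 0, 0, 0.16, -0.12, -0.26, 0.65], [0, 0, 0, 0.24, -0.18, -0.26, 0.65], [0, 0, 0, 0.32, -0.24, -0.26, 0.65], [0, 0, 0, 0.4, -0.3, -0.26, 0.65], [0, 0, 0, 0.46, -0.34, -0.26, 0.65], [0, 0, 0, 0.46, -0.34, -0.26, 0.65], [0, 0, 0, 0.46, -0.34, -0.26, 0.65]]
  ]
}}

```text
time_s: 26.3
ee_pos: [0.4368, -0.0099, 0.2414]
eef_rot: [3.138, -0.0, 1.663]
force: [-0.8, -0.7, 1.7]
grip_width: 0.0332
```

Emit:
{"fn": "servo_tool", "kwargs": {
  "moves": [
    [[0, 0, 0, 0.1, -0.1, -0.05, 0.65], [0, 0, 0, 0.2, -0.1, -0.05, 0.65], [0, 0, 0, 0.3, -0.1, -0.05, 0.65], [0, 0, 0, 0.4, -0.1, -0.05, 0.65], [0, 0, 0, 0.4, -0.1, -0.05, 0.65], [0, 0, 0, 0.4, -0.1, -0.05, 0.65]]
  ]
}}

```text
time_s: 26.8
ee_pos: [0.3676, 0.1884, 0.2674]
eef_rot: [3.137, -0.001, 1.665]
force: [0.4, 0.1, -0.6]
grip_width: 0.0326
```

```bash
python3 look.py 33;python3 tl.py s33.png; python3 t2.py s33.png
python3 - <<'E'
from place import *
t=snap('top','t33.png');s=load('side')
a=cv2.resize(np.ascontiguousarray(t['color'][:,:,::-1]),(400,300),interpolation=cv2.INTER_AREA)
b=cv2.resize(np.ascontiguousarray(s['color'][:,:,::-1]),(400,300),interpolation=cv2.INTER_AREA)
c=cv2.resize(np.ascontiguousarray(t['color'][125:270,300:400,::-1]),(400,580)[:2],interpolation=cv2.INTER_CUBIC)
out=np.zeros((600,800,3),np.uint8);out[:300,:400]=a;out[300:,:400]=b;out[:580,400:]=c
cv2.imwrite('pics/f33.png',out)
E
```

```text
26.8 [0.36755146 0.18844113 0.26742239] [ 0.37034832  0.09529711 -0.57525343] 0.03257613564522578
s33.png (np.float64(0.001014507794616832), np.float64(0.00402637671510345), 14, np.float64(0.42238462683034833))
s33.png [0.00219948 0.53301301] [-0.04 -0.05  0.06  0.01  0.16 -0.17  0.02]
```

View pics/f33.png

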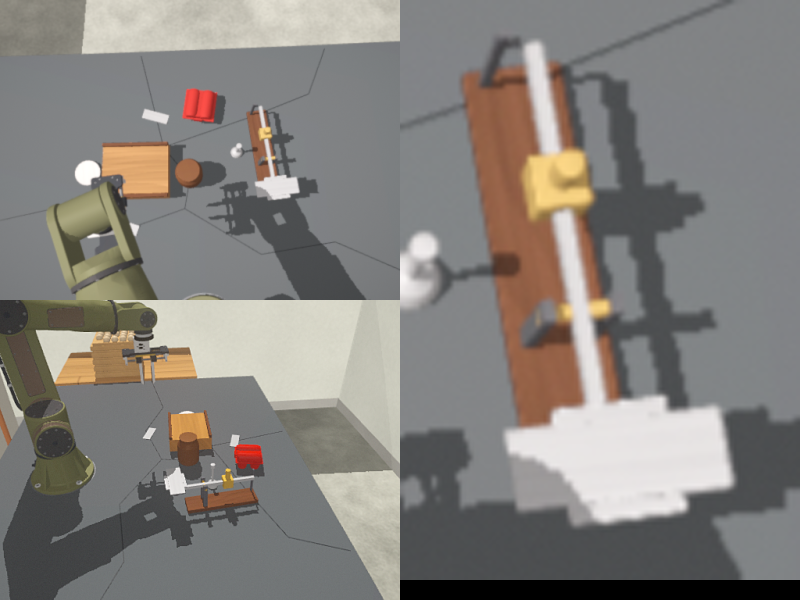

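View pics/s33c.png

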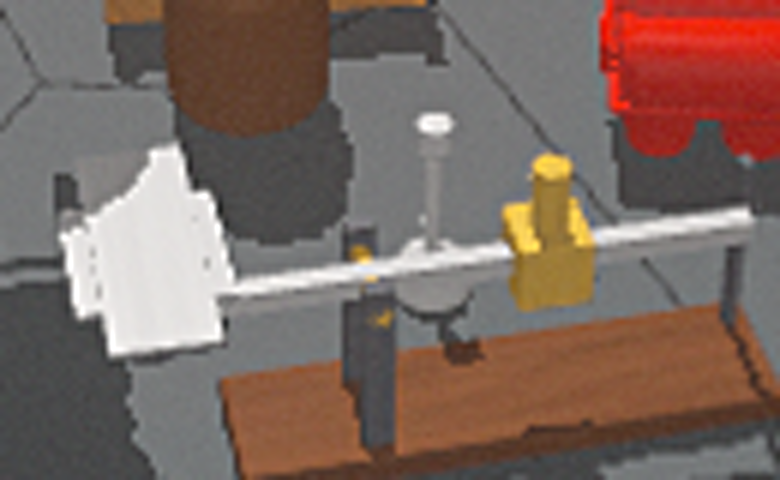

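The plate is central and flat on the pan, the beam is level and at rest, the bystanders are in place, and the robot is clear. I'll hand in.

Emit:
{"fn": "servo_tool", "kwargs": {
  "moves": [
    [[0, 0, 0, 0, 0, 0, 0.65], [0, 0, 0, 0, 0, 0, 0.65], [0, 0, 0, 0, 0, 0, 0.65], [0, 0, 0, 0, 0, 0, 0.65]]
  ]
}}

```text
time_s: 27.23
ee_pos: [0.3685, 0.1855, 0.2671]
eef_rot: [3.137, -0.0, 1.665]
force: [0.3, -0.2, -0.3]
grip_width: 0.0329
```

```bash
python3 - <<'E'
from h import *
print(hand_in(),get_obs()['time_s'])
E
```

```text
the job is handed in; nothing more can be done
the job is handed in; nothing more can be done
```

The job is done and handed in at about 27 s. The check plate lies on the pan and the beam rests level.

- **Plate:** I slid the largest plate until about 48 mm stuck out over the dish end. I pinched that end at 50 N and laid it on the pan with the beam at its pan-down stop. Plate and pan centres agreed to about 1 mm in the top view.
- **Beam:** I pushed the counterpoise out in small steps until the beam settled. Two fits of the last side picture put the tilt at 0.001 and 0.002 rad.
- **Bystanders:** in the last pictures the jar, dish, egg box and topper stand where they were, and the arm is clear of everything.

Three things disagreed with expectations:

- **Tool height:** the fingertips touched the plate about 22 mm above where the reported tool position put them. I corrected for this in every height after that.
- **Starting tilt:** the beam did not start level. It stood at about -0.09 rad with the counterpoise roughly 13 mm out, so I used the pan-down stop as the tilt reference.
- **Counterpoise response:** one counterpoise step changed the tilt by about 0.006 rad per mm instead of the stated 0.008.

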